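Drive a spent filter cartridge out of its housing

ROBOT

A 6-joint arm with a two-finger parallel gripper is mounted at the origin on the work surface; the furniture and walls round the work are solid. World frame = base frame: x ahead of the robot, y to its left, z up, the work surface at z = 0. Lengths are in m, angles in rad, forces in N, time in s.
With the tool pointing down it reaches from about 0.25 to 0.8 m from the base axis. Payload 8.5 kg.
Tool frame: the origin (TCP) lies between the finger pads; the fingertips stand ctrl.tip_reach ahead of it and the grasp point (between the pads) lies 2 mm behind it (ctrl.tip_reach is the distance from the TCP to the fingertips, in m); z points along the fingers, y is the direction in which the jaws open and shut (so a half turn about z gives the same grasp; the last joint's range is limited). The gripper opens to 85 mm and grips with 20 to 120 N. Pads are 22 mm wide; open, the fingers measure 114 mm over their backs; the gripper's body (76 mm by 85 mm) begins 54 mm behind the grasp point. The pads swing forward as they close: fully open they stand 13 mm farther back than shut.
Start: joints at [-1.204, 0.238, -0.013, 1.319, 0, 1.571], TCP at [0.188, -0.49, 0.248] pointing down, gripper open.
Joint ranges: [-2.66, 2.66], [-1.03, 1.9], [-1.14, 1.46], [-1.82, 2.27], [-1.45, 1.34], [-3.14, 3.14]. Speed limits (rad/s): [2.22, 2.22, 2.79, 3.14, 3.14, 3.14].

INTERFACE

Orientations are given as [roll, pitch, yaw] about the fixed x, y, z axes, in that order (R = Rz(yaw) Ry(pitch) Rx(roll)).
In Python, from plant import ctrl, get_image, calibration, finder gives the robot as it stands. The module is installed in compiled form; this text tells all that it offers.
- The arm moves only by the tool drive_tool, never from a script. Its argument "deltas" is a list of rows, each a list of 7 numbers: the finger opening in mm, from 0 to 85.4, then the shift along the tool's x, y, z in mm, then the turn, a rotation vector about the tool's x, y, z in rad. In form: [[gripper, x, y, z, ax, ay, az], ...]. A call has 1 to 12 rows; each row is the pose to reach, as a shift and turn from the pose measured when the call began, along the tool's axes at that moment; what a row does not reach only later rows make up. A row lasts 1/10 s, in which the tool goes at most 50 mm and 8.59 degrees, less where a joint would pass 70% of its speed; a pose out of reach is approached as far as the arm can. A call with a gripper value outside its range is refused whole. The fingers move at their own pace and stop on an object; "force" is the grip in N (left out, the last holds). Time passes only in rows, so rows that repeat a pose let the fingers close. It gives the time, the measured TCP pose, the force and the opening at its end, in the units of the state.
- ctrl.observe(): the state, without advancing time (a new reading comes with each control period).
- get_image(name): name is "scene" or "top" or "wrist"; returns the picture (384x512x3 uint8, red, green, blue); there is no depth.
- calibration(name): a dict with "fov_y" (degrees; the focal length in pixels is half the picture's height over the tangent of half this angle, whatever the lens; pixels are square), "cx", "cy" (the principal point, pixels), "dist" ([k1, k2, p1, p2, k3] as OpenCV has them; the pictures are not rectified), "xyz" and "orientation" of the camera in the world; the wrist camera has in their place "mount" (4x4, takes a point from camera to tool coordinates, whose origin is the TCP and whose axes are the flange's). Camera axes: x right, y down, z forward; pixel columns grow to the right and rows downward; lengths in m; the calibration is good to about 2 mm. A picture is of the moment at which its call begins: read the wrist's pose just before it. calibration takes no time and is no camera call.
- ctrl.job_done(): hands the job in, once; it reports no verdict.
Trained networks look in the newest picture that a camera, given by its name, has taken for a name from the list of things; names that differ only in an ending like _2 or _b are one class to them, and where a whole thing is asked for, a point or a joint stands for the part that bears it (a point fixed in the world has none). Each returns a list of dicts, best first, with "score" (0 to 1); they miss things now and then, are a little off and sometimes report something else, mostly with a low value. They report only what shows in the picture. A call takes as long as a camera call.
- finder.boxes_of(camera, query): "location" ([column, row] as shares, 0 to 1, of the picture: columns of its width, rows of its height, amid what is visible of it).
- finder.pinpoint(camera, query): "location" ([column, row] as shares, 0 to 1, of the picture: columns of its width, rows of its height: a listed point, or the origin of a listed thing).
The state is a dict: "clock": time; "joint_positions": joint angles; "qd": joint speeds; "joint_torque": joint torques, N m; "ee_pos": TCP position; "tcp_rot": TCP orientation; "contact_force": force on the tool from outside, world axes, zero at the start; "wrist_torque": the same for the moment, N m; "opening": finger opening in m.
Only numpy, scipy, OpenCV 4.12 (cv2) and the standard library are available. Lean on these libraries where they do the work, as an engineer would, in place of code of your own. Each camera call takes 0.05 s, during which the arm holds its last target.

TASK

The spent filter cartridge is stuck in the inline filter housing that is clamped on the bench. Take the knobbed drift rod from its rest, feed it into the narrow inlet end of the housing and push it right through by its knob, without forcing it, until the cartridge drops out of the far end into the tray. Then draw the rod out and lay it back in its rest as it was, leaving the spare cartridge and the other bench things where they stand.

Things in the scene. Friction and masses are not known exactly. Their poses are not given: they have to be found in the camera images.
- drift_mid (a point): Drift rod: straight steel shaft, 12 mm diameter, 110 mm long, with a ribbed black knob on its rear end; 0.12 kg. This point lies on its axis, where to grip it while it lies in its rest; +x points along the shaft to the tip. Tip end at x = +50 mm, knob's front face at x = -60 mm, rear face at x = -86 mm.
- drift_tip (a point): Centre of the rod's flat tip end (rim bevelled by 0.8 mm), 50 mm ahead of drift_mid; same axes.
- drift_head (a point): Centre of the rod's knob (28 mm diameter, 26 mm long), 73 mm behind drift_mid; same axes. The knob does not enter the housing: with the whole shaft in, it stops on the inlet face, the tip then standing 15 mm out of the outlet.
- rest_mid (a point): Rest of the rod, a fixed white plastic cradle (base 152 x 52 x 8 mm). The point, 45 mm above the bench, is where drift_mid lies when the rod is laid in it; +x is where the tip then points, z up. Two 90-degree vees, 8 mm long, 25 mm wide at their tops (49 mm high), carry the shaft at x = +41 and -49 mm; between them the shaft is free to grip from above.
- rest: The same rest, origin under rest_mid on the bench, same axes. Behind the rear vee (rear face x = -53 mm) the rod's knob lies between two cheeks 36 mm apart, before an end wall at x = -91 mm, all 61 mm high: the knob cannot be gripped there. Lengthwise the laid rod has about 5 mm of play either way.
- inlet (a point): Centre of the housing's inlet mouth, 60 mm above the bench; +x runs level along the bore to the outlet, z up. Fixed steel tube 95 mm long: inlet neck 31 mm diameter, standing 31 mm out of a grey clamp, with a round bore 13.6 mm wide, 30 mm long, hardly countersunk; beyond it a chamber 22 mm wide as far as the outlet. A released rod part way in droops a few degrees.
- outlet (a point): Centre of the outlet mouth of the housing, 95 mm along +x from inlet, same axes. The seals hold the cartridge in the chamber with roughly 6 to 20 N; its rear face starts 30 to 37 mm behind the inlet face and it is free once that face is 65 mm behind it.
- stand: Fixed stand of the housing: base plate 66 x 112 x 8 mm, clamp 34 mm long, 60 mm wide, bolt heads 94 mm high; origin on the bench below the bore's middle, x along the bore to the outlet, z up.
- cartridge_mid (a point): Centre of the spent filter cartridge: a cylinder 20 mm in diameter and 32 mm long, +x along its axis, white end caps with black seal rings, grey barrel, 0.03 kg; it starts out of reach inside the housing.
- tray: Fixed steel catch tray below the outlet, 125 x 105 mm, 24 mm high, 3 mm walls and floor; the origin lies at the centre of its underside, x along its 125 mm side, z up.
- spare_mid (a point): Centre of the spare cartridge, same shape as the spent one, standing upright on the bench; to be left alone.
- vial_brown: Bystander: brown vial with black cap, 27 mm wide, 52 mm high, origin at its foot.
- vial_white: Bystander: white vial, 27 mm wide, 48 mm high, origin at its foot.
- flask: Bystander: small stoppered conical flask, 51 mm wide, 95 mm high, origin at its foot.
- dropper: Bystander: amber dropper bottle, 37 mm wide, 114 mm high, origin at its foot.

How it is judged:
On the way, in this order (a step that is already met when the one before it is completed fails the run):
1. the drift rod's tip is in the narrow inlet bore, from the inlet side (x of drift_tip in the frame of inlet between 0.012 and 0.06 m and y of drift_tip in the frame of inlet between -0.004 and 0.004 m and z of drift_tip in the frame of inlet between -0.004 and 0.004 m), for 0.1 s.
2. with the rod still far inside the housing, the cartridge has dropped into the tray (x of drift_tip in the frame of inlet above 0.06 m and y of drift_tip in the frame of inlet between -0.012 and 0.012 m and x of cartridge_mid in the frame of tray between -0.0625 and 0.0625 m and y of cartridge_mid in the frame of tray between -0.0525 and 0.0525 m and z of cartridge_mid in the frame of tray between 0 and 0.03 m), for 0.05 s.
At the end, for the whole second after the job is handed in: The spent cartridge lies at rest in the tray, and the drift rod lies at rest in its rest again: its middle within 12 mm of its proper place, its axis within 0.12 rad of the rest's, tip at the same end as before (x of cartridge_mid in the frame of tray between -0.0625 and 0.0625 m and y of cartridge_mid in the frame of tray between -0.0525 and 0.0525 m and z of cartridge_mid in the frame of tray between 0 and 0.03 m and linear speed of each of cartridge, drift below 0.03 m/s and distance between drift_mid and rest_mid below 0.012 m and angle between the x axis of drift_mid and the x axis of rest_mid, either way round below 0.12 rad); the robot touches nothing.
It fails at once if the housing or its stand is pressed or struck by the rod with more than 60 N (contact force between drift and stand above 60 N).
It fails at once if the spare cartridge is shoved more than 30 mm or knocked over (distance of spare_mid from where it was at the start of the episode above 0.03 m or angle between spare_mid's own x axis and vertical above 0.5 rad).
It fails at once if a vial is shoved more than 30 mm or knocked over (distance of any of vial_brown, vial_white from where it was at the start of the episode above 0.03 m or angle between any of vial_brown, vial_white's own z axis and vertical above 0.5 rad).
It fails at once if the flask or the dropper bottle is shoved more than 30 mm or knocked over (distance of any of flask, dropper from where it was at the start of the episode above 0.03 m or angle between any of flask, dropper's own z axis and vertical above 0.5 rad).
It also fails if it takes over 67 s, if anything falls off the work surface, if the arm or the gripper's body presses on something with over 40 N, if the wrist force passes 120 N, or if a joint passes its speed limit or range.

## Working session

There is one attempt and no reset: what is moved stays moved. The work goes in short steps, Python scripts to look and compute and a tool call to move; the robot and the scene stay as the last step left them, time stands still between calls to the robot, and variables do not carry over. Pictures are saved under pics/ and viewed, and the job is handed in when it is done.

Besides the shell and the picture viewer there is one more tool, called after "Call:" as a command line: name --pt "numbers of a row" for each row, then --argument value for the rest. drive_tool: Moves the arm, as the interface text tells. Its arguments: {"type":"object","properties":{"deltas":{"type":"array"},"force":{"type":"number"}},"required":["deltas"]}

```bash
mkdir -p pics; ls; python3 - <<'E'
from plant import ctrl,get_image,calibration,finder
import cv2
print(ctrl.observe(), ctrl.tip_reach)
for n in("scene","top","wrist"):
    im=get_image(n); cv2.imwrite(f"pics/{n}0.png",im[:,:,::-1]); print(n,calibration(n))
E
```

```text
pics
{'clock': 0.0, 'joint_positions': array([-1.20401042e+00,  2.38756486e-01, -1.42381178e-02,  1.31923768e+00,
       -1.67108879e-05,  1.57076744e+00]), 'qd': array([-0.00110616,  0.00013231, -0.00096789, -0.0002577 ,  0.00093937,
        0.0017779 ]), 'joint_torque': array([ 3.54795942e-03, -5.38778973e+01,  3.46438122e+01,  1.84688234e-02,
        2.01150983e-04,  2.92426755e-06]), 'ee_pos': array([ 0.18812567, -0.48970712,  0.24769666]), 'tcp_rot': array([-3.14015670e+00,  1.66693862e-05,  3.66814825e-01]), 'contact_force': array([-0.7051249 , -0.52701793,  0.35664082]), 'wrist_torque': array([-0.00916776,  0.04996135,  0.01338394]), 'opening': 0.08530030849614038} 0.017
scene {'fov_y': 54.31279653056959, 'cx': 256.37479239295624, 'cy': 186.09775326117088, 'dist': array([0.03437757, 0.        , 0.        , 0.        , 0.        ]), 'xyz': array([-0.16003941, -0.35513444,  0.6099203 ]), 'orientation': array([-2.20982461,  0.00466554, -1.09477097])}
top {'fov_y': 57.239503649173756, 'cx': 257.3819645304128, 'cy': 195.20329604413402, 'dist': array([-0.04916937,  0.        ,  0.        ,  0.        ,  0.        ]), 'xyz': array([0.41114411, 0.00415201, 0.91180753]), 'orientation': array([-3.08039834, -0.00947481, -1.55112711])}
wrist {'fov_y': 62.92888278447428, 'cx': 262.10736023611867, 'cy': 194.96345872727582, 'dist': array([-0.05878398,  0.        ,  0.        ,  0.        ,  0.        ]), 'mount': array([[-8.71264394e-04, -9.53631650e-01, -3.00974946e-01,
         7.69766471e-02],
       [ 9.99999264e-01, -5.76788800e-04, -1.06726391e-03,
        -6.86993296e-04],
       [ 8.44177668e-04, -3.00975654e-01,  9.53631450e-01,
        -1.25352639e-01],
       [ 0.00000000e+00,  0.00000000e+00,  0.00000000e+00,
         1.00000000e+00]])}
```

View pics/scene0.png

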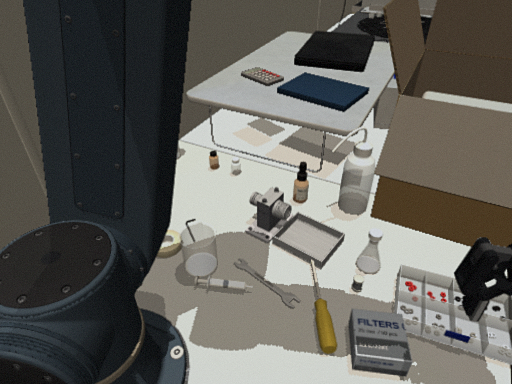

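View pics/top0.png

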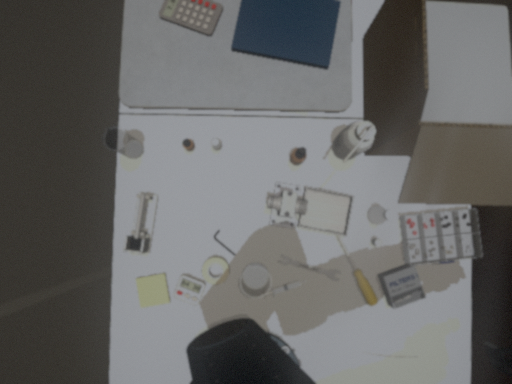

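View pics/wrist0.png

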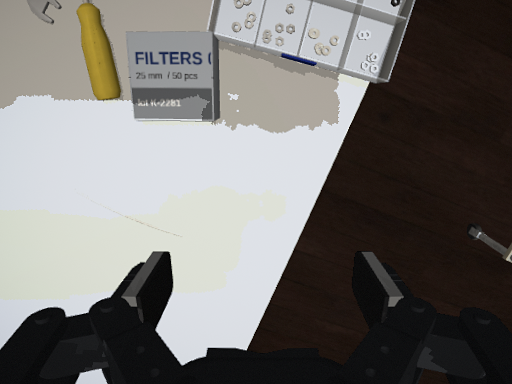

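The scene picture shows the housing at about (270,208), with the tray right of it at (310,240). In the top picture the housing is at about (288,204), with the inlet facing left, and the tray is at (327,211). The rest with the rod is at about (143,222), with the knob at the bottom end.

```bash
cat > h.py <<'E'
from plant import ctrl,get_image,calibration,finder
import numpy as np,cv2
from scipy.spatial.transform import Rotation as R
def cam(n,obs=None):
    c=calibration(n); f=192/np.tan(np.radians(c["fov_y"])/2)
    K=np.array([[f,0,c["cx"]],[0,f,c["cy"]],[0,0,1]])
    if n=="wrist":
        T=np.eye(4);T[:3,:3]=R.from_euler("xyz",obs["tcp_rot"]).as_matrix();T[:3,3]=obs["ee_pos"]
        T=T@c["mount"]
    else:
        T=np.eye(4);T[:3,:3]=R.from_euler("xyz",c["orientation"]).as_matrix();T[:3,3]=c["xyz"]
    return K,c["dist"],T
def ray(C,px):
    K,d,T=C
    u=cv2.undistortPoints(np.array([[px]],float),K,d)[0,0]
    v=T[:3,:3]@np.array([u[0],u[1],1]); return T[:3,3],v
def atz(C,px,z):
    o,v=ray(C,px); return o+v*(z-o[2])/v[2]
def proj(C,P):
    K,d,T=C
    Ti=np.linalg.inv(T); P=np.atleast_2d(P)
    return cv2.projectPoints(P,Ti[:3,:3].copy(),Ti[:3,3].copy(),K,d)[0][:,0]
def pin(n,q): return [(round(r["score"],2),np.array(r["location"])*[512,384]) for r in finder.pinpoint(n,q)[:3]]
E
python3 - <<'E'
from h import *
C=cam("top")
Z=dict(drift_mid=.045,drift_tip=.045,drift_head=.045,rest_mid=.045,rest=0,inlet=.06,outlet=.06,stand=0,tray=0,spare_mid=.016,vial_brown=0,vial_white=0,flask=0,dropper=0)
for n in ("top","scene"):
    C=cam(n); 
    for q,z in Z.items():
        r=pin(n,q)
        for s,p in r[:2]: print(n,q,s,p.round(1),atz(C,p,z).round(4))
print(ctrl.observe()["clock"])
im=get_image("top"); cv2.imwrite("pics/topz.png",cv2.resize(im[120:300,100:400,::-1],None,fx=2.6,fy=2.6,interpolation=cv2.INTER_CUBIC))
E
```

```text
top drift_mid 0.63 [141.4 214.8] [0.4102 0.2819 0.045 ]
top drift_mid 0.26 [138.9 191.6] [0.4674 0.2904 0.045 ]
top drift_tip 0.7 [142.6 191.4] [0.4681 0.2813 0.045 ]
top drift_head 0.69 [132.3 245.4] [0.3346 0.3018 0.045 ]
top drift_head 0.61 [286.9 206.1] [ 0.439  -0.0764  0.045 ]
top rest_mid 0.96 [137.9 212.6] [0.4155 0.2909 0.045 ]
top rest 0.75 [146.2 215.8] [0.4078 0.2838 0.    ]
top inlet 0.73 [267.7 199.9] [ 0.4526 -0.0282  0.06  ]
top outlet 0.6 [305.8 211.8] [ 0.4255 -0.1211  0.06  ]
top stand 0.59 [285.6 201.6] [ 0.452  -0.0769  0.    ]
top tray 0.91 [322.4 210.5] [ 0.4308 -0.1731  0.    ]
top spare_mid 0.59 [374.8 239.6] [ 0.3586 -0.3054  0.016 ]
top vial_brown 0.43 [191.8 146.2] [0.5924 0.171  0.    ]
top vial_white 0.51 [219.7 143.9] [0.5999 0.098  0.    ]
top flask 0.86 [376.4 215.5] [ 0.4204 -0.3152  0.    ]
top flask 0.53 [144.8 217. ] [0.4047 0.2873 0.    ]
top dropper 0.49 [301.1 156.9] [ 0.57  -0.116  0.   ]
scene drift_tip 0.45 [368.8 264.2] [ 0.3858 -0.3193  0.045 ]
scene inlet 0.59 [248.3 198.4] [ 0.4447 -0.0191  0.06  ]
scene outlet 0.67 [285.9 211.7] [ 0.4407 -0.1174  0.06  ]
scene stand 0.58 [271.5 226.9] [ 0.4398 -0.0832  0.    ]
scene tray 0.91 [308.6 241.6] [ 0.4339 -0.1792  0.    ]
scene spare_mid 0.7 [356.5 284.6] [ 0.3508 -0.3088  0.016 ]
scene vial_brown 0.59 [213.3 162.9] [0.6132 0.1913 0.    ]
scene vial_white 0.73 [235.2 173.9] [0.5928 0.1042 0.    ]
scene vial_white 0.69 [270.3 225.2] [ 0.4438 -0.0781  0.    ]
scene flask 0.84 [365.7 265.1] [ 0.4238 -0.3113  0.    ]
scene dropper 0.88 [300.9 195.8] [ 0.5833 -0.1008  0.    ]
1.55
```

View pics/topz.png

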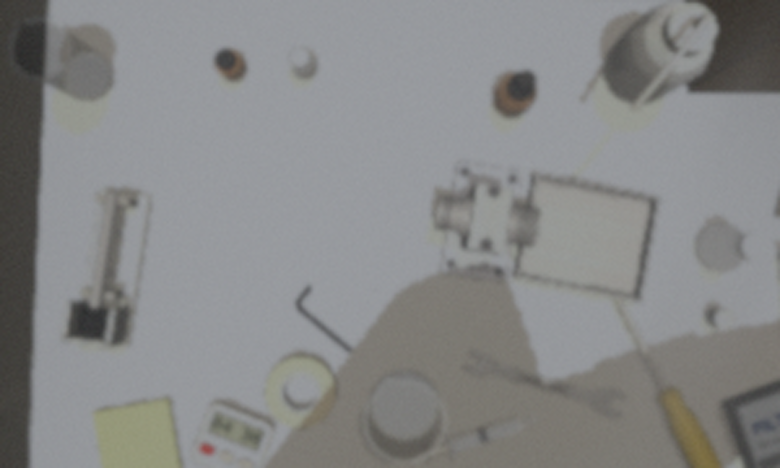

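```bash
cat >> h.py <<'E'
def delta(pos,rpy,show=True):
    o=ctrl.observe(); A=R.from_euler("xyz",o["tcp_rot"]); B=R.from_euler("xyz",rpy)
    d=A.inv().apply(np.array(pos)-o["ee_pos"])*1000; w=(A.inv()*B).as_rotvec()
    if show: print("delta",d.round(1),w.round(4),"n_lin",round(np.linalg.norm(d)/50,1),"n_rot",round(np.degrees(np.linalg.norm(w))/8.59,1),"clock",round(o["clock"],2))
    return d,w
E
python3 - <<'E'
from h import *
delta([.44,.0,.25],[np.pi,0,1.39])
E
```

```text
delta [ 410.7 -367.2   -1.7] [-1.0000e-04 -1.0000e-04 -1.0232e+00] n_lin 11.0 n_rot 6.8 clock 1.6
```

Call:
drive_tool --pt "85 411 -367 0 0 0 -1.02" --pt "85 411 -367 0 0 0 -1.02" --pt "85 411 -367 0 0 0 -1.02" --pt "85 411 -367 0 0 0 -1.02" --pt "85 411 -367 0 0 0 -1.02" --pt "85 411 -367 0 0 0 -1.02" --pt "85 411 -367 0 0 0 -1.02" --pt "85 411 -367 0 0 0 -1.02" --pt "85 411 -367 0 0 0 -1.02" --pt "85 411 -367 0 0 0 -1.02" --pt "85 411 -367 0 0 0 -1.02" --pt "85 411 -367 0 0 0 -1.02"

```text
clock: 2.8
ee_pos: [0.4425, 0.0046, 0.2482]
tcp_rot: [3.141, -0.002, 1.393]
contact_force: [0.7, 0.2, 0.1]
opening: 0.0851
```

```bash
python3 - <<'E'
from h import *
o=ctrl.observe(); print(o["joint_positions"],o["ee_pos"],o["tcp_rot"])
im=get_image("wrist"); cv2.imwrite("pics/w1.png",im[:,:,::-1])
C=cam("wrist",o)
for q,z in dict(inlet=.06,outlet=.06,stand=0,tray=0).items():
    for s,p in pin("wrist",q)[:2]: print(q,s,p.round(1),atz(C,p,z).round(4))
E
```

```text
[ 9.51858526e-03  9.60859859e-02 -1.90706466e-01  1.28290506e+00
  1.36879692e-03  1.75814179e+00] [0.44245197 0.00460834 0.24816319] [ 3.14076801e+00 -1.54950061e-03  1.39297084e+00]
inlet 0.8 [274.4 201.3] [ 0.4499 -0.025   0.06  ]
outlet 0.55 [278.8 279.1] [ 0.4392 -0.119   0.06  ]
stand 0.97 [274.9 219. ] [ 0.4454 -0.069   0.    ]
tray 0.77 [272.2 290.8] [ 0.424  -0.1741  0.    ]
```

View pics/w1.png

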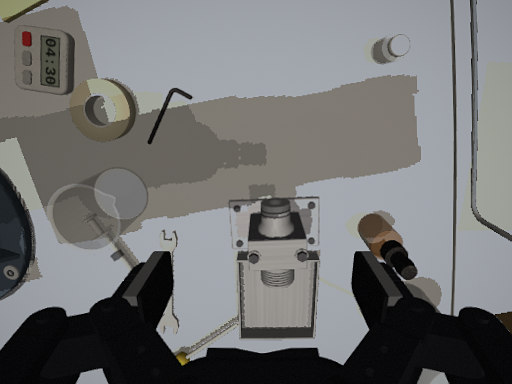

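The wrist picture shows the inlet neck at about (275,202), the base-plate front corners at about (230,201) and (318,197), and the tray below (238-318, 250-337). I'll zoom in to measure the axis.

```bash
python3 - <<'E'
import cv2
im=cv2.imread("pics/w1.png"); cv2.imwrite("pics/w1z.png",cv2.resize(im[185:345,220:340],None,fx=6,fy=3.7,interpolation=cv2.INTER_CUBIC) if 0 else cv2.resize(im[185:335,220:340],None,fx=4,fy=4,interpolation=cv2.INTER_CUBIC))
E
```

```text
(no output)
```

View pics/w1z.png

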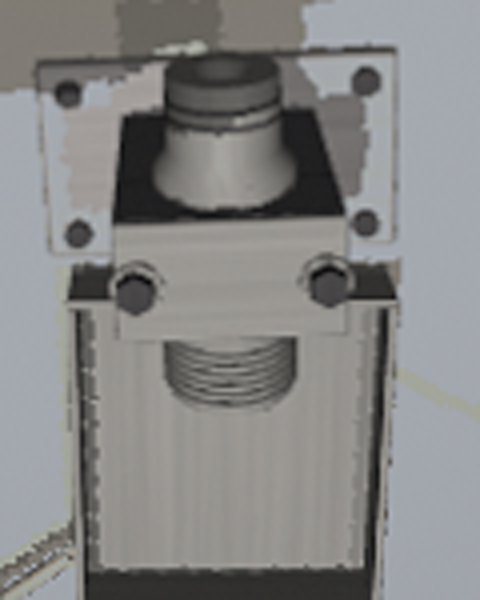

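```bash
python3 - <<'E'
from h import *
o=ctrl.observe();C=cam("wrist",o)
g=lambda x,y,z: atz(C,[220+x/4,185+y/4],z)
def ang(a,b): d=b-a; return np.linalg.norm(d),np.degrees(np.arctan2(d[1],d[0]))
a,b,c,d=[g(x,y,.008) for x,y in((37,63),(397,49),(400,250),(52,254))]
print(a,b,c,d); print(ang(a,b),ang(d,c),ang(b,c),ang(a,d)); print("stand centre",(a+b+c+d)/4)
e,f=g(137,287,.094),g(330,281,.094); print(ang(e,f),(e+f)/2)
print("trayedges",ang(g(70,300,.024),g(397,300,.024)), ang(g(78,310,.024),g(90,570,.024)))
print("bore",g(219,71,.06))
E
```

```text
[ 0.39116867 -0.03767533  0.008     ] [ 0.50063991 -0.05367486  0.008     ] [ 0.49275121 -0.12178822  0.008     ] [ 0.38178994 -0.10226253  0.008     ]
(np.float64(0.11063424464654277), np.float64(-8.315070151374332)) (np.float64(0.11266612862043958), np.float64(-9.980083032591866)) (np.float64(0.06856866203146517), np.float64(-96.6064009823237)) (np.float64(0.06526458941207974), np.float64(-98.26219442371892))
stand centre [ 0.44158743 -0.07885023  0.008     ]
(np.float64(0.04819769159341531), np.float64(-8.730902598491335)) [ 0.44144373 -0.07698646  0.094     ]
trayedges (np.float64(0.10264844056367792), np.float64(-10.735103929693441)) (np.float64(0.10068749164740617), np.float64(-99.7162864135705))
bore [ 0.44685128 -0.03265798  0.06      ]
```

```bash
python3 - <<'E'
from h import *
delta([.40,.287,.20],[np.pi,0,3.05])
E
```

```text
delta [275.7 -92.2  48.3] [-3.0000e-04 -1.0000e-04 -1.6644e+00] n_lin 5.9 n_rot 11.1 clock 3.05
```

Call:
drive_tool --pt "85 276 -92 48 0 0 -1.66" --pt "85 276 -92 48 0 0 -1.66" --pt "85 276 -92 48 0 0 -1.66" --pt "85 276 -92 48 0 0 -1.66" --pt "85 276 -92 48 0 0 -1.66" --pt "85 276 -92 48 0 0 -1.66" --pt "85 276 -92 48 0 0 -1.66" --pt "85 276 -92 48 0 0 -1.66" --pt "85 276 -92 48 0 0 -1.66" --pt "85 276 -92 48 0 0 -1.66" --pt "85 276 -92 48 0 0 -1.66" --pt "85 276 -92 48 0 0 -1.66"

```text
clock: 4.25
ee_pos: [0.4008, 0.2858, 0.2005]
tcp_rot: [-3.141, -0.0, 3.045]
contact_force: [1.1, -0.3, 0.1]
opening: 0.085
```

```bash
python3 - <<'E'
from h import *
o=ctrl.observe(); print(o["joint_positions"],o["ee_pos"],o["tcp_rot"],o["clock"])
im=get_image("wrist"); cv2.imwrite("pics/w2.png",im[:,:,::-1])
C=cam("wrist",o)
for q,z in dict(drift_mid=.045,drift_tip=.045,drift_head=.045,rest_mid=.045,rest=0).items():
    for s,p in pin("wrist",q)[:2]: print(q,s,p.round(1),atz(C,p,z).round(4))
E
```

```text
[ 6.19425764e-01  2.04105894e-01 -1.83203319e-01  1.18360998e+00
 -3.42763463e-05  7.15613509e-01] [0.40081257 0.28578418 0.20052262] [-3.14148618e+00 -7.02354099e-05  3.04540491e+00] 4.25
drift_mid 0.66 [265.7 195.2] [0.4126 0.2887 0.045 ]
drift_tip 0.92 [260.2 242.7] [0.4611 0.2788 0.045 ]
drift_head 0.96 [263.  116.4] [0.3406 0.2932 0.045 ]
rest_mid 0.85 [264.6 200.2] [0.4175 0.2873 0.045 ]
rest 0.66 [263.  187.8] [0.4183 0.2859 0.    ]
rest 0.24 [192.8 324.2] [0.5892 0.1797 0.    ]
```

View pics/w2.png

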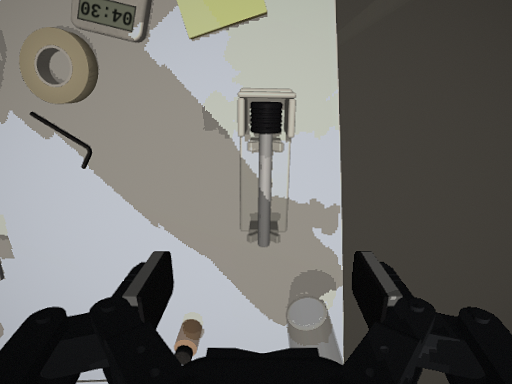

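The rod lies in its rest, knob at (266,117) and tip at (263,245), tip towards the gripper. Next I'll refine the axis.

```bash
python3 - <<'E'
from h import *
im=cv2.imread("pics/w2.png"); cv2.imwrite("pics/w2z.png",cv2.resize(im[80:255,215:320],None,fx=3.4,fy=3.4,interpolation=cv2.INTER_CUBIC))
E
```

```text
(no output)
```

View pics/w2z.png

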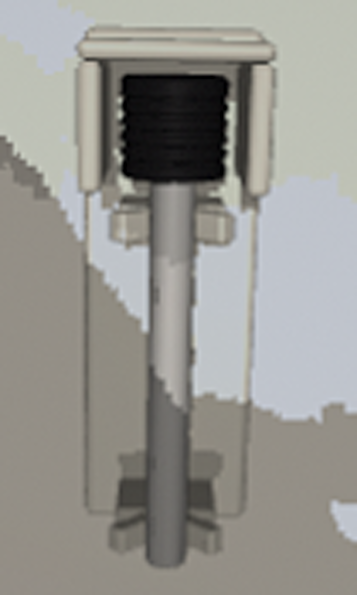

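```bash
python3 - <<'E'
from h import *
o=ctrl.observe();C=cam("wrist",o)
g=lambda x,y,z: atz(C,[215+x/3.4-.35,80+y/3.4-.35],z)
a=g(171,190,.048);b=g(166.5,540,.048);d=b-a;print(a,b,np.degrees(np.arctan2(d[1],d[0])))
t=g(166,562,.050);k=g(174,178,.055);kr=g(174,76,.055);print("tip",t,"knobfront",k,"rear",kr,np.linalg.norm(t-k),np.linalg.norm(k-kr))
u=d/np.linalg.norm(d); u[2]=0
print("mid from tip",t-.05*u,"from knob",k+.06*u)
E
```

```text
[0.35646363 0.29458844 0.048     ] [0.45492008 0.28372315 0.048     ] -6.297466776742095
tip [0.46083976 0.28298614 0.05      ] knobfront [0.35272642 0.29564189 0.055     ] rear [0.32809901 0.2980234  0.055     ] 0.10896633915193871 0.024742290570023275
mid from tip [0.41114147 0.28847066 0.05      ] from knob [0.41236437 0.28906046 0.055     ]
```

```bash
python3 - <<'E'
from h import *
o=ctrl.observe();C=cam("wrist",o)
print(atz(C,[307,312],.08),atz(C,[307,290],.0))
delta([.4115,.2885,.043],[np.pi,0,3.0316])
E
```

```text
[0.51976336 0.31820761 0.08      ] [0.55145726 0.32736278 0.        ]
delta [-10.9   2.7 157.4] [-0.0001 -0.0002  0.0112] n_lin 3.2 n_rot 0.1 clock 4.55
```

Call:
drive_tool --pt "85 -11 3 50 0 0 0.014" --pt "85 -11 3 100 0 0 0.014" --pt "85 -11 3 130 0 0 0.014" --pt "85 -11 3 150 0 0 0.014" --pt "60 -11 3 157.5 0 0 0.014" --pt "40 -11 3 157.5 0 0 0.014" --pt "40 -11 3 157.5 0 0 0.014" --force 40

```text
clock: 5.25
ee_pos: [0.4122, 0.2893, 0.0438]
tcp_rot: [3.141, 0.001, 3.028]
contact_force: [-0.0, -0.5, 0.7]
opening: 0.0436
```

```bash
python3 - <<'E'
from h import *
o=ctrl.observe(); print(o["ee_pos"],o["tcp_rot"],o["clock"],o["contact_force"],o["opening"])
im=get_image("wrist"); cv2.imwrite("pics/w3.png",im[:,:,::-1])
E
```

```text
[0.41216207 0.28928384 0.04382191] [3.14081614e+00 7.79627821e-04 3.02845635e+00] 5.25 [-0.01304    -0.54613952  0.72559124] 0.043597156255114074
```

View pics/w3.png

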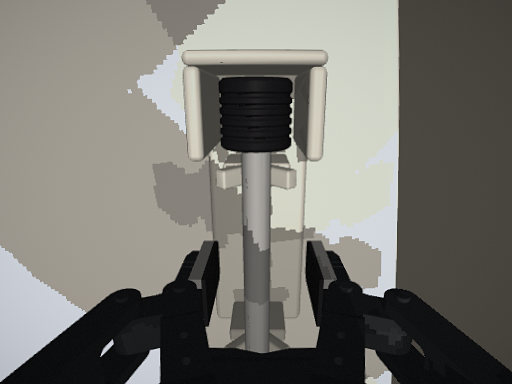

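The rod is centred near column 257 and the pads near 262, so I'll shift about -2 mm in tool y and close.

Call:
drive_tool --pt "30 0 -2.2 0.8 0 0 0" --pt "16 0 -2.2 0.8 0 0 0" --pt "8 0 -2.2 0.8 0 0 0" --pt "8 0 -2.2 0.8 0 0 0" --pt "8 0 -2.2 0.8 0 0 0" --pt "8 0 -2.2 0.8 0 0 0" --pt "8 0 -2.2 0.8 0 0 0" --force 40

```text
clock: 6.0
ee_pos: [0.4124, 0.2867, 0.044]
tcp_rot: [3.141, 0.002, 3.028]
contact_force: [-0.4, -3.7, 6.4]
opening: 0.0106
```

```bash
python3 - <<'E'
from h import *
o=ctrl.observe(); print(o["ee_pos"],o["tcp_rot"],o["clock"],o["contact_force"],o["wrist_torque"],o["opening"])
im=get_image("wrist"); cv2.imwrite("pics/w4.png",im[:,:,::-1])
E
```

```text
[0.41240673 0.28671856 0.0440294 ] [3.14089768e+00 2.49067723e-03 3.02801095e+00] 6.0 [-0.39080135 -3.68242201  6.36897667] [-8.19216970e-01  8.60377474e-02 -2.40844595e-04] 0.010628217555713583
```

View pics/w4.png

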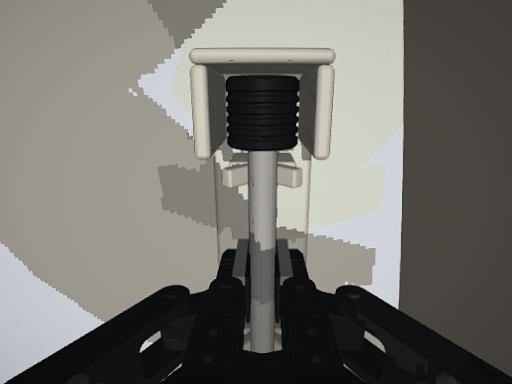

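Gripped at 10.6 mm opening, with the knob clear between the cheeks. Now I'll lift straight up, then head for the inlet.

Call:
drive_tool --pt "8 0 0 -20 0 0 0" --pt "8 0 0 -60 0 0 0" --pt "8 0 0 -110 0 0 0" --pt "8 0 0 -110 0 0 0" --force 60

```text
clock: 6.45
ee_pos: [0.4147, 0.2884, 0.1602]
tcp_rot: [3.135, 0.01, 3.028]
contact_force: [1.5, 1.0, -1.6]
opening: 0.0099
```

```bash
python3 - <<'E'
from h import *
o=ctrl.observe(); print(o["opening"],o["contact_force"],o["wrist_torque"])
d=np.radians(-98.7); u=np.array([np.cos(d),np.sin(d),0])
I=np.array([.4487,-.0312,.060])
p=I-.085*u; p[2]=.15
print(p);delta(p,[np.pi,0,d+np.pi])
E
```

```text
0.00986612949827713 [ 1.46053624  0.9904513  -1.62525357] [ 0.0626979  -0.0519941  -0.01821189]
[0.46155717 0.05282198 0.15      ]
delta [ -73.2 -228.9    9.3] [0.0133 0.0019 1.6089] n_lin 4.8 n_rot 10.7 clock 6.45
```

Call:
drive_tool --pt "8 -73 -229 9 0.013 0 1.609" --pt "8 -73 -229 9 0.013 0 1.609" --pt "8 -73 -229 9 0.013 0 1.609" --pt "8 -73 -229 9 0.013 0 1.609" --pt "8 -73 -229 9 0.013 0 1.609" --pt "8 -73 -229 9 0.013 0 1.609" --pt "8 -73 -229 9 0.013 0 1.609" --pt "8 -73 -229 9 0.013 0 1.609" --pt "8 -73 -229 9 0.013 0 1.609" --pt "8 -73 -229 9 0.013 0 1.609" --pt "8 -73 -229 9 0.013 0 1.609" --pt "8 -73 -229 9 0.013 0 1.609"

```text
clock: 7.65
ee_pos: [0.4611, 0.0526, 0.1501]
tcp_rot: [3.141, 0.001, 1.417]
contact_force: [0.2, -0.1, -0.4]
opening: 0.0095
```

```bash
python3 - <<'E'
from h import *
o=ctrl.observe(); print(o["ee_pos"],o["tcp_rot"],o["clock"],o["opening"])
im=get_image("wrist"); cv2.imwrite("pics/w5.png",im[:,:,::-1])
C=cam("wrist",o)
for q,z in dict(inlet=.06,outlet=.06,stand=0,drift_mid=.15,drift_tip=.15,drift_head=.15).items():
    for s,p in pin("wrist",q)[:2]: print(q,s,p.round(1),atz(C,p,z).round(4))
im=get_image("scene"); cv2.imwrite("pics/s5.png",cv2.resize(im[120:320,190:400,::-1],None,fx=3,fy=3))
d=np.radians(-98.7); u=np.array([np.cos(d),np.sin(d),0])
p=np.array([.4487,-.0312,.060])-.085*u; p[2]=.059
delta(p,[np.pi,0,d+np.pi])
E
```

```text
[0.46109956 0.05264269 0.15006015] [3.14053876e+00 1.04462389e-03 1.41723509e+00] 7.65 0.009531314146266413
inlet 0.17 [262.8 112.8] [0.4715 0.119  0.06  ]
stand 0.65 [263.1 111.7] [0.4716 0.1169 0.    ]
drift_mid 0.83 [264.3 275.4] [0.4615 0.0521 0.15  ]
drift_tip 0.65 [259.4 357.6] [0.4517 0.0045 0.15  ]
drift_head 0.76 [262.4 111.8] [0.4718 0.1238 0.15  ]
delta [ 0.2  0.1 91.2] [0.0013 0.0009 0.0008] n_lin 1.8 n_rot 0.0 clock 8.05
```

View pics/w5.png

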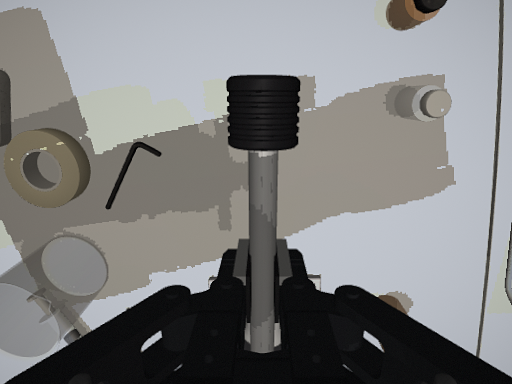

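View pics/s5.png

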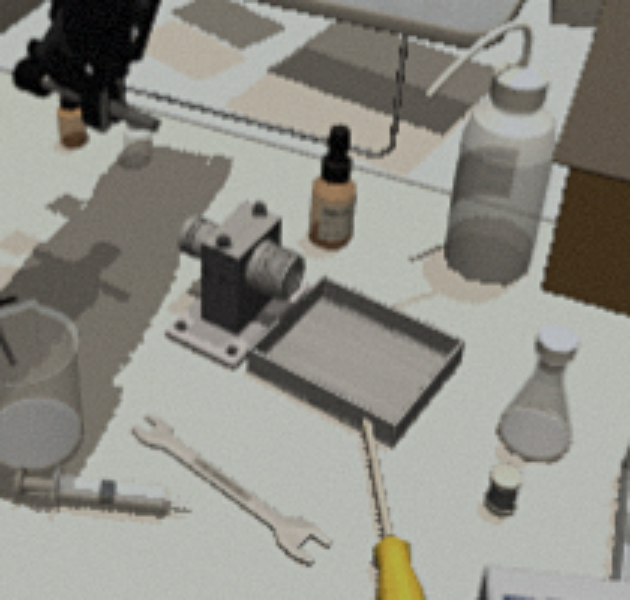

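The wrist picture shows the rod level in the jaws (knob at 263,112; shaft column about 262), and the gripper hides the housing. I'll descend with the tip about 35 mm short of the inlet and compare using the other cameras.

Call:
drive_tool --pt "8 0 -2 40 0 0 0" --pt "8 0 -2 75 0 0 0" --pt "8 0 -2 91 0 0 0" --pt "8 0 -2 91 0 0 0" --pt "8 0 -2 91 0 0 0"

```text
clock: 8.55
ee_pos: [0.4597, 0.0529, 0.0596]
tcp_rot: [3.14, 0.001, 1.42]
contact_force: [0.2, 0.5, -1.2]
opening: 0.0096
```

```bash
python3 - <<'E'
from h import *
o=ctrl.observe(); print(o["ee_pos"],o["tcp_rot"],o["clock"],o["contact_force"])
for n,(r0,r1,c0,c1) in dict(scene=(150,270,180,330),top=(150,250,220,350)).items():
    im=np.mean([get_image(n).astype(float) for _ in range(4)],0).astype(np.uint8)
    cv2.imwrite(f"pics/{n}6.png",im[:,:,::-1]); cv2.imwrite(f"pics/{n}6z.png",cv2.resize(im[r0:r1,c0:c1,::-1],None,fx=5,fy=5,interpolation=cv2.INTER_CUBIC))
    C=cam(n)
    for q,z in dict(inlet=.06,drift_mid=.06,drift_tip=.06,drift_head=.06).items():
        for s,p in pin(n,q)[:1]: print(n,q,s,p.round(1),atz(C,p,z).round(4))
im=get_image("wrist"); cv2.imwrite("pics/w6.png",im[:,:,::-1])
E
```

```text
[0.45967237 0.05293052 0.05962029] [3.14038450e+00 9.98907602e-04 1.42007614e+00] 8.55 [ 0.23708882  0.51639504 -1.16491945]
scene inlet 0.78 [249.4 198.9] [ 0.4442 -0.0222  0.06  ]
scene drift_mid 0.51 [227.8 185.7] [0.4661 0.05   0.06  ]
scene drift_tip 0.68 [202.6 181.5] [0.4527 0.1153 0.06  ]
scene drift_head 0.57 [204.5 180.8] [0.4575 0.1128 0.06  ]
top inlet 0.61 [139.2 211.1] [0.4191 0.2829 0.06  ]
top drift_mid 0.6 [322.4 213.9] [ 0.4213 -0.1615  0.06  ]
```

View pics/scene6z.png

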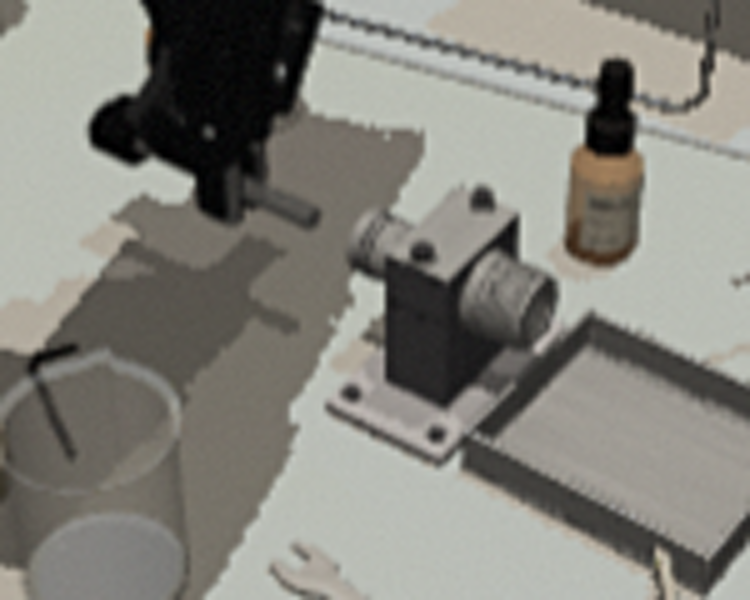

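View pics/top6z.png

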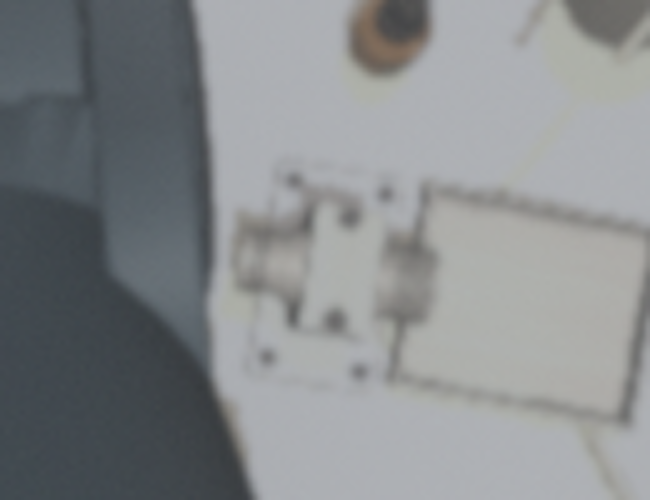

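View pics/w6.png

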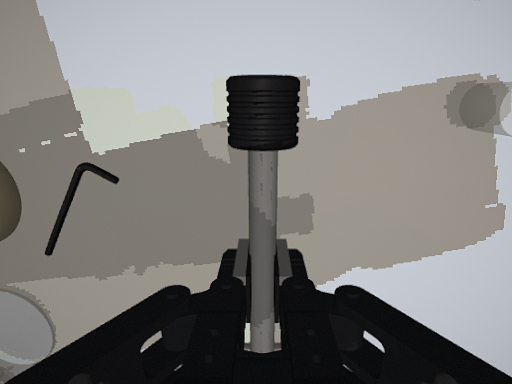

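The scene picture shows the rod tip at zoomed (307,216) and the inlet neck at (375,240), close to collinear. I'll overlay models to check the offset between them.

```bash
cat > ov.py <<'E'
from h import *
import sys
def ov(Ix,Iy,Iz,deg,rodp,rodyaw,out,n="scene",src="pics/scene6.png",box=(150,270,180,330),f=5,dpx=(0,0)):
    C=cam(n); im=cv2.imread(src); r0,r1,c0,c1=box
    z=cv2.resize(im[r0:r1,c0:c1],None,fx=f,fy=f,interpolation=cv2.INTER_CUBIC)
    def fr(d): d=np.radians(d);return np.array([[np.cos(d),-np.sin(d),0],[np.sin(d),np.cos(d),0],[0,0,1]])
    t=np.linspace(0,2*np.pi,60)
    def circ(o,M,x,r): return o+(M@np.c_[np.full(60,x),r*np.cos(t),r*np.sin(t)].T).T
    def draw(P,col):
        q=((proj(C,P)+dpx-[c0,r0]+.5)*f).astype(int); cv2.polylines(z,[q],False,col,1,cv2.LINE_AA)
    I=np.array([Ix,Iy,Iz]);M=fr(deg)
    draw(circ(I,M,0,.0155),(0,255,0));draw(circ(I,M,.031,.0155),(0,255,0));draw(circ(I,M,.095,.011),(0,255,0))
    S=I+M@[.0475,0,-Iz]
    b=[[-.033,-.056],[.033,-.056],[.033,.056],[-.033,.056],[-.033,-.056]]
    draw(np.array([S+M@[x,y,.008] for x,y in b]),(0,255,0))
    draw(np.array([S+M@[x*.017/.033,y*.030/.056,.088] for x,y in b]),(0,200,255))
    N=fr(rodyaw); 
    for x in(.02,.05): draw(circ(np.array(rodp),N,x,.006),(0,0,255))
    for s in(-1,1):
        pass
    draw(np.array([np.array(rodp),np.array(rodp)+N@[.05,0,0]]),(0,0,255))
    draw(np.array([I,I+M@[.095,0,0]]),(255,0,0))
    cv2.imwrite(out,z)
E
python3 - <<'E'
from ov import *
ov(.4468,-.0310,.060,-98.7,[.4597,.0529,.0606],np.degrees(1.420)-180,"pics/ov1.png")
E
```

```text
(no output)
```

View pics/ov1.png

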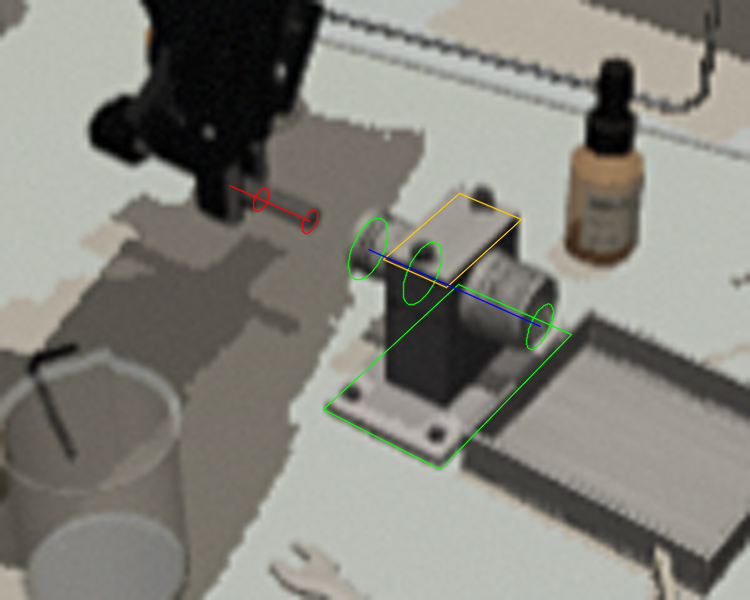

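```bash
python3 - <<'E'
from ov import *
ov(.4468,-.0310,.060,-98.7,[.4597,.0529,.0606],np.degrees(1.420)-180,"pics/ov2.png",box=(178,248,220,310),f=8,dpx=(-.3,-1.0))
E
```

```text
(no output)
```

View pics/ov2.png

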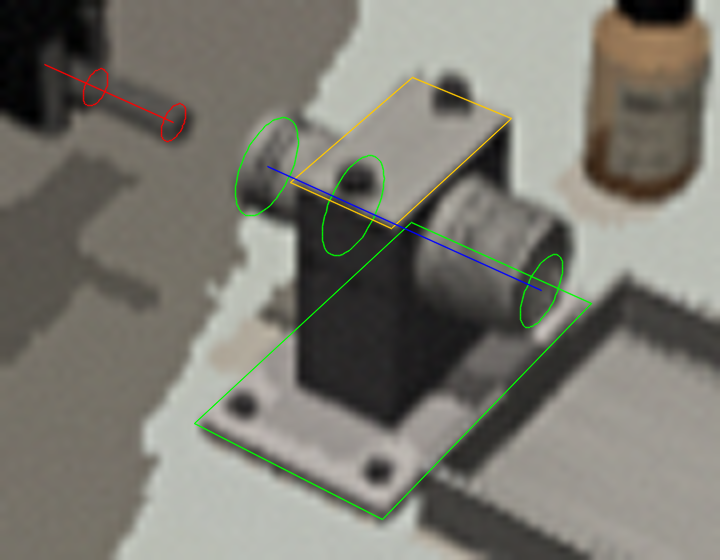

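The model overlay agrees with the rod and housing to about 1 px, which leaves 1-2 mm of uncertainty. I'll advance to just short of the inlet, then feel gently.

Call:
drive_tool --pt "8 -12 0 0.5 0 0 0" --pt "8 -24 0 0.5 0 0 0" --pt "8 -30 0 0.5 0 0 0" --pt "8 -33 0 0.5 0 0 0"

```text
clock: 9.8
ee_pos: [0.4553, 0.0234, 0.0592]
tcp_rot: [3.14, -0.01, 1.421]
contact_force: [2.4, 36.8, 0.9]
opening: 0.0098
```

```bash
python3 - <<'E'
from h import *
o=ctrl.observe(); print(o["ee_pos"],o["tcp_rot"],o["clock"],o["contact_force"],o["wrist_torque"])
d=np.radians(-98.7); u=np.array([np.cos(d),np.sin(d),0]); I=np.array([.4468,-.031,.06])
r=o["ee_pos"]-I; print("tip x",r@u+.05,"lat",r@[-u[1],u[0],0])
im=get_image("scene"); cv2.imwrite("pics/scene7.png",im[:,:,::-1]);cv2.imwrite("pics/scene7z.png",cv2.resize(im[178:228,220:280,::-1],None,fx=11,fy=11,interpolation=cv2.INTER_CUBIC))
E
```

```text
[0.4552701  0.02336429 0.05918701] [ 3.14022792 -0.01015992  1.4205263 ] 9.8 [ 2.40396871 36.80210537  0.89640119] [ 7.06936065 -0.47028676 -0.26762463]
tip x -0.005019963321815042 lat 0.0001494582132672997
```

View pics/scene7z.png

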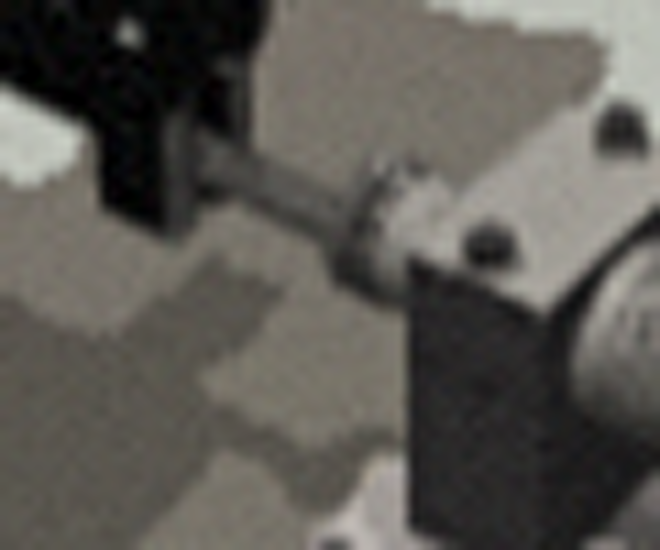

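It touched the inlet face early, at 37 N. The moment puts the contact on the -x side of the tip, so the bore lies towards +x. I'll back off, shift +1.2 mm in tool y and press lightly.

Call:
drive_tool --pt "8 3 0 0 0 0.0 0" --pt "8 4 0 0 0 0.0 0" --pt "8 4 1.2 0 0 0.0 0" --pt "8 4 1.2 0 0 0.0 0"

```text
clock: 10.25
ee_pos: [0.4572, 0.0267, 0.0593]
tcp_rot: [3.14, -0.01, 1.42]
contact_force: [-0.7, 0.3, -0.6]
opening: 0.0103
```

```bash
cat > st.py <<'E'
from h import *
o=ctrl.observe(); print(o["ee_pos"].round(4),o["tcp_rot"].round(4),"t",o["clock"],"F",o["contact_force"].round(1),"M",o["wrist_torque"].round(3))
d=np.radians(-98.7); u=np.array([np.cos(d),np.sin(d),0]); I=np.array([.4468,-.026,.06])
r=o["ee_pos"]-I; print("tip x mm",(r@u+.05)*1e3,"lat(+y_inlet)",r@[-u[1],u[0],0]*1e3)
delta(o["ee_pos"],[np.pi,0,d+np.pi])
E
python3 st.py
```

```text
[0.4572 0.0267 0.0593] [ 3.1401 -0.0098  1.4203] t 10.25 F [-0.7  0.3 -0.6] M [-0.048  0.017  0.012]
tip x mm -3.694711339823277 lat(+y_inlet) 2.2751254940222556
delta [0. 0. 0.] [ 0.0015 -0.0098  0.0014] n_lin 0.0 n_rot 0.1 clock 10.25
```

Call:
drive_tool --pt "8 -2.5 0 0.3 0 -0.01 0" --pt "8 -3.5 0 0.3 0 -0.01 0" --pt "8 -4.5 0 0.3 0 -0.01 0" --pt "8 -4.5 0 0.3 0 -0.01 0"

```text
clock: 10.65
ee_pos: [0.4569, 0.0223, 0.059]
tcp_rot: [3.139, 0.0, 1.421]
contact_force: [1.9, 0.1, -1.0]
opening: 0.0097
```

```bash
python3 st.py
```

```text
[0.4569 0.0223 0.059 ] [3.1394 0.     1.4205] t 10.65 F [ 1.9  0.1 -1. ] M [-0.122 -0.369  0.126]
tip x mm 0.7489161856232205 lat(+y_inlet) 2.6393473951711637
delta [0. 0. 0.] [0.0022 0.     0.0016] n_lin 0.0 n_rot 0.0 clock 10.65
```

Call:
drive_tool --pt "8 -1.5 0.4 0 0 0 0" --pt "8 -3 0.4 0 0 0 0" --pt "8 -4 0.4 0 0 0 0" --pt "8 -4 0.4 0 0 0 0"

```text
clock: 11.05
ee_pos: [0.4566, 0.018, 0.059]
tcp_rot: [3.139, 0.0, 1.42]
contact_force: [-0.3, -0.6, -0.6]
opening: 0.0099
```

```bash
python3 st.py
```

```text
[0.4566 0.018  0.059 ] [3.1394e+00 3.0000e-04 1.4203e+00] t 11.05 F [-0.3 -0.6 -0.6] M [-0.136 -0.096  0.028]
tip x mm 5.036126672459153 lat(+y_inlet) 3.04896646885079
delta [0. 0. 0.] [0.0022 0.0003 0.0013] n_lin 0.0 n_rot 0.0 clock 11.05
```

It's in the bore with almost no force.

Call:
drive_tool --pt "8 -3 0 0 0 0 0" --pt "8 -6 0 0 0 0 0" --pt "8 -9 0 0 0 0 0" --pt "8 -11 0 0 0 0 0"

```text
clock: 11.45
ee_pos: [0.4551, 0.0068, 0.0591]
tcp_rot: [3.139, 0.0, 1.42]
contact_force: [0.8, 1.5, -1.0]
opening: 0.0101
```

```bash
python3 st.py; python3 - <<'E'
from h import *
im=get_image("scene");cv2.imwrite("pics/scene8z.png",cv2.resize(im[168:238,210:300,::-1],None,fx=8,fy=8,interpolation=cv2.INTER_CUBIC))
E
```

```text
[0.4551 0.0068 0.0591] [3.1391e+00 2.0000e-04 1.4201e+00] t 11.45 F [ 0.8  1.5 -1. ] M [ 0.064 -0.228 -0.007]
tip x mm 16.326849723847804 lat(+y_inlet) 3.2213247790886648
delta [0. 0. 0.] [0.0025 0.0002 0.0011] n_lin 0.0 n_rot 0.0 clock 11.45
```

View pics/scene8z.png

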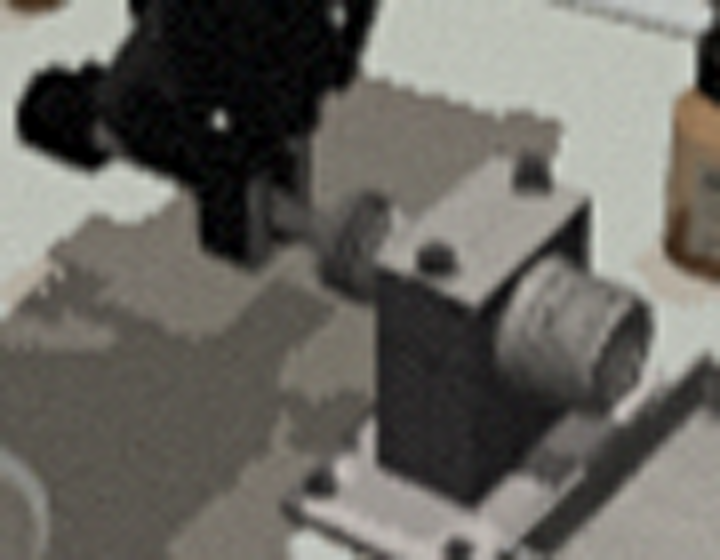

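The rod visibly runs into the neck, at about (320,240) in the zoomed picture. I'll feed it on.

Call:
drive_tool --pt "8 -3 0 0 0 0 0" --pt "8 -6 0 0 0 0 0" --pt "8 -9 0 0 0 0 0" --pt "8 -12 0 0 0 0 0" --pt "8 -14 0 0 0 0 0"

```text
clock: 12.0
ee_pos: [0.4531, -0.0069, 0.0591]
tcp_rot: [3.139, -0.001, 1.42]
contact_force: [3.5, 10.9, -0.0]
opening: 0.0094
```

```bash
python3 st.py; python3 - <<'E'
from h import *
im=get_image("wrist");cv2.imwrite("pics/w9.png",im[:,:,::-1])
E
```

```text
[ 0.4531 -0.0069  0.0591] [ 3.1389e+00 -1.4000e-03  1.4201e+00] t 12.0 F [ 3.5 10.9 -0. ] M [ 2.24  -0.562  0.07 ]
tip x mm 30.123792048188566 lat(+y_inlet) 3.356931548030134
delta [0. 0. 0.] [ 0.0027 -0.0014  0.0012] n_lin 0.0 n_rot 0.0 clock 12.0
```

View pics/w9.png

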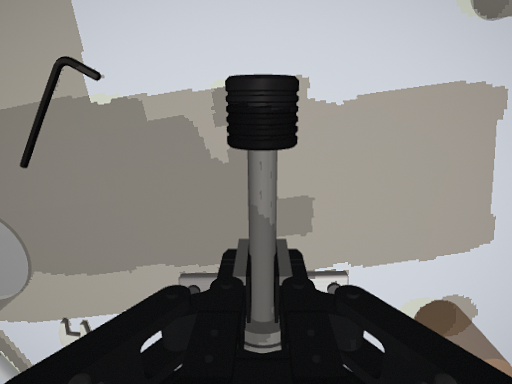

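The cartridge is met at about 11 N with the tip around 30 mm in. The wrist picture shows the knob at rows 76-148 and the neck just ahead of the fingers. I'll find the knob's place in the tool frame before regripping.

```bash
python3 - <<'E'
from h import *
o=ctrl.observe();C=cam("wrist",o)
A=R.from_euler("xyz",o["tcp_rot"])
for row in(76,148):
  for dz in(0,.013): 
    P=atz(C,[262,row],.060+dz); print(row,dz,(A.inv().apply(P-o["ee_pos"])*1e3).round(1))
E
```

```text
76 0 [85.1 -0.5 -0.7]
76 0.013 [ 84.3  -0.5 -13.7]
148 0 [58.  -0.5 -0.7]
148 0.013 [ 60.   -0.5 -13.7]
```

Call:
drive_tool --pt "20 0 0 0 0 0 0" --pt "45 0 0 0 0 0 0" --pt "55 0 0 0 0 0 0" --pt "55 0 0 0 0 0 0" --pt "55 0 0 0 0 0 0"

```text
clock: 12.55
ee_pos: [0.453, -0.0068, 0.0592]
tcp_rot: [3.139, -0.002, 1.42]
contact_force: [-0.2, 0.1, 0.1]
opening: 0.0552
```

```bash
python3 st.py; python3 - <<'E'
from h import *
im=get_image("wrist");cv2.imwrite("pics/w10.png",im[:,:,::-1])
im=get_image("scene");cv2.imwrite("pics/scene10z.png",cv2.resize(im[158:238,190:300,::-1],None,fx=7,fy=7,interpolation=cv2.INTER_CUBIC))
E
```

```text
[ 0.453  -0.0068  0.0592] [ 3.1390e+00 -1.8000e-03  1.4202e+00] t 12.55 F [-0.2  0.1  0.1] M [ 0.022 -0.044  0.02 ]
tip x mm 30.062718842798358 lat(+y_inlet) 3.2652850336880865
delta [0. 0. 0.] [ 0.0025 -0.0018  0.0013] n_lin 0.0 n_rot 0.0 clock 12.55
```

View pics/w10.png

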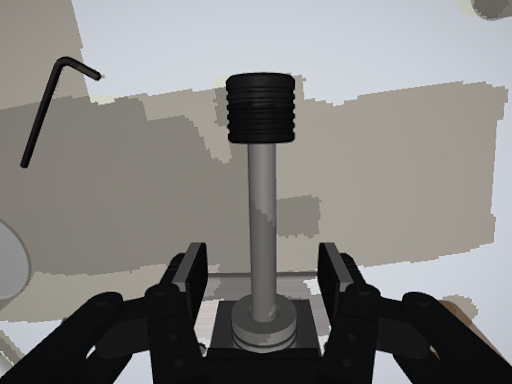

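View pics/scene10z.png

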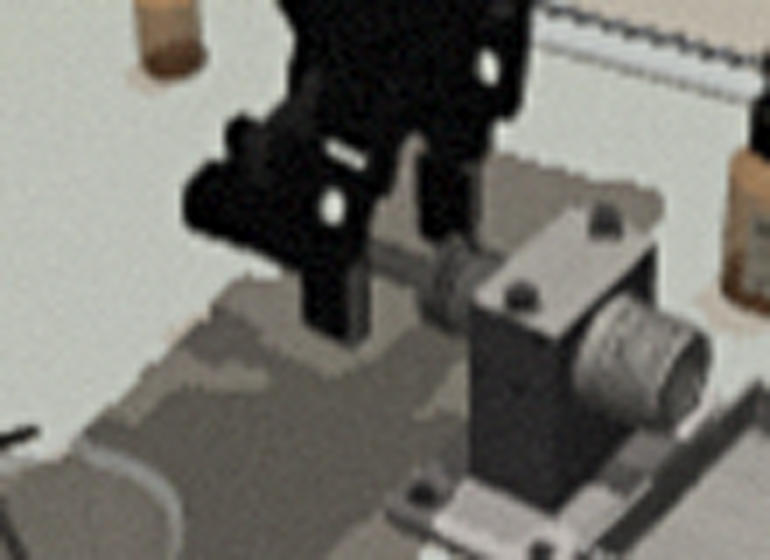

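Released: the rod has drooped slightly in the neck, knob at (261,108). I'll slide the open fingers back over the knob, dropping and tilting to match the droop.

Call:
drive_tool --pt "60 25 0 0 0 0 0" --pt "60 50 -0.5 3 0 -0.025 0" --pt "60 72 -0.5 5.8 0 -0.05 0" --pt "50 72 -0.5 5.8 0 -0.05 0" --pt "50 72 -0.5 5.8 0 -0.05 0"

```text
clock: 13.15
ee_pos: [0.4633, 0.0649, 0.0533]
tcp_rot: [3.139, 0.048, 1.422]
contact_force: [0.3, -0.5, 0.2]
opening: 0.0502
```

```bash
python3 st.py; python3 - <<'E'
from h import *
im=get_image("wrist");cv2.imwrite("pics/w11.png",im[:,:,::-1])
im=get_image("scene");cv2.imwrite("pics/scene11z.png",cv2.resize(im[148:238,180:300,::-1],None,fx=6,fy=6,interpolation=cv2.INTER_CUBIC))
E
```

```text
[0.4633 0.0649 0.0533] [3.1394 0.0483 1.4218] t 13.15 F [ 0.3 -0.5  0.2] M [ 0.041 -0.026 -0.017]
tip x mm -42.33128126736732 lat(+y_inlet) 2.537768142191967
delta [0. 0. 0.] [0.0023 0.0483 0.0029] n_lin 0.0 n_rot 0.3 clock 13.15
```

View pics/w11.png

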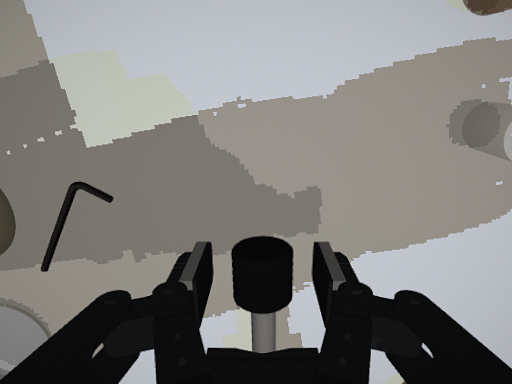

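View pics/scene11z.png

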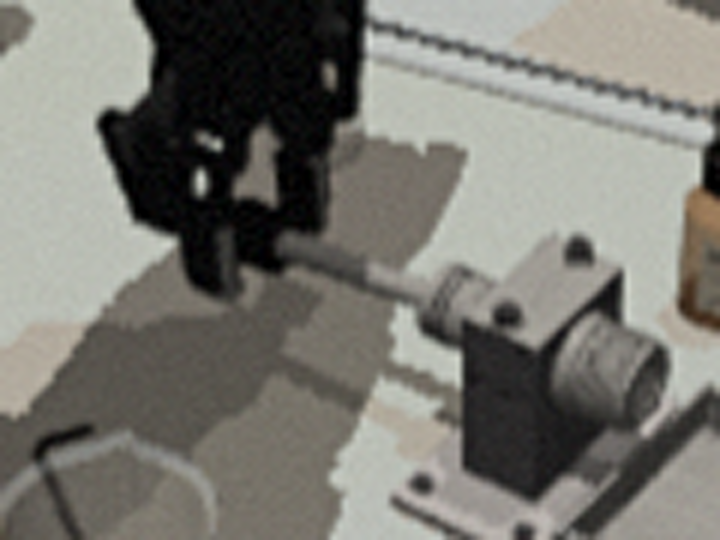

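The knob stands centred between the pads at (262,275). Closing on it.

Call:
drive_tool --pt "35 0 0 0 0 0 0" --pt "24 0 0 0 0 0 0" --pt "24 0 0 0 0 0 0" --pt "24 0 0 0 0 0 0" --pt "24 0 0 0 0 0 0" --force 60

```text
clock: 13.75
ee_pos: [0.4631, 0.0636, 0.0535]
tcp_rot: [3.139, 0.049, 1.419]
contact_force: [-0.2, -2.9, 0.4]
opening: 0.0265
```

```bash
python3 st.py; python3 - <<'E'
from h import *
print(ctrl.observe()["opening"])
# level target: rod axis along line used at insertion: TCP at tip30: (.4531,-.0069,.0591), yaw 1.4201
u=np.array([np.cos(1.4201),np.sin(1.4201),0]); p=np.array([.4531,-.0069,.0591])+.072*u
print(p);delta(p,[3.1394,0,1.4201])
E
```

```text
[0.4631 0.0636 0.0535] [3.1392 0.0487 1.4194] t 13.75 F [-0.2 -2.9  0.4] M [-0.534 -0.075  0.051]
tip x mm -41.07313736675844 lat(+y_inlet) 2.5989965628310423
delta [0. 0. 0.] [0.0024 0.0487 0.0006] n_lin 0.0 n_rot 0.3 clock 13.75
0.026497873309924366
[0.46390912 0.06428401 0.0591    ]
delta [ 0.5  0.7 -5.6] [ 0.0001  0.0487 -0.0005] n_lin 0.1 n_rot 0.3 clock 13.75
```

Call:
drive_tool --pt "24 0 0.2 -2 0 0.017 0" --pt "24 0 0.5 -4 0 0.034 0" --pt "24 0 0.7 -5.6 0 0.049 0" --pt "24 0 0.7 -5.6 0 0.049 0"

```text
clock: 14.15
ee_pos: [0.4639, 0.0636, 0.0594]
tcp_rot: [3.139, -0.002, 1.419]
contact_force: [1.2, 0.3, -1.4]
opening: 0.0262
```

```bash
python3 st.py
```

```text
[0.4639 0.0636 0.0594] [ 3.139e+00 -1.500e-03  1.419e+00] t 14.15 F [ 1.2  0.3 -1.4] M [ 0.082 -0.038 -0.026]
tip x mm -41.17970052008023 lat(+y_inlet) 3.3351767525508222
delta [0. 0. 0.] [ 0.0026 -0.0015  0.    ] n_lin 0.0 n_rot 0.0 clock 14.15
```

Call:
drive_tool --pt "24 -3 0 0 0 0 0" --pt "24 -6 0 0 0 0 0" --pt "24 -9 0 0 0 0 0" --pt "24 -12 0 0 0 0 0" --pt "24 -14 0 0 0 0 0"

```text
clock: 14.65
ee_pos: [0.4626, 0.0523, 0.0597]
tcp_rot: [3.138, -0.008, 1.421]
contact_force: [0.9, 15.8, -0.7]
opening: 0.0262
```

```bash
python3 st.py
```

```text
[0.4626 0.0523 0.0597] [ 3.1385 -0.0079  1.4208] t 14.65 F [ 0.9 15.8 -0.7] M [ 3.04  -0.15  -0.106]
tip x mm -29.828557819995076 lat(+y_inlet) 3.752556239616876
delta [0. 0. 0.] [ 0.0031 -0.0079  0.0018] n_lin 0.0 n_rot 0.1 clock 14.65
```

Call:
drive_tool --pt "24 -4 -0.2 0.3 0 -0.006 0" --pt "24 -8 -0.2 0.3 0 -0.006 0" --pt "24 -12 -0.3 0.4 0 -0.006 0" --pt "24 -16 -0.3 0.4 0 -0.006 0" --pt "24 -20 -0.3 0.4 0 -0.006 0"

```text
clock: 15.15
ee_pos: [0.4601, 0.0357, 0.0595]
tcp_rot: [3.138, -0.01, 1.423]
contact_force: [1.4, 19.5, 0.3]
opening: 0.0263
```

```bash
python3 st.py
```

```text
[0.4601 0.0357 0.0595] [ 3.1381 -0.0096  1.4231] t 15.15 F [ 1.4 19.5  0.3] M [ 3.819 -0.097 -0.083]
tip x mm -13.033978985464753 lat(+y_inlet) 3.799372267337396
delta [0. 0. 0.] [ 0.0034 -0.0097  0.0041] n_lin 0.0 n_rot 0.1 clock 15.15
```

Call:
drive_tool --pt "24 -4 0 0.2 0 -0.006 0.002" --pt "24 -8 0 0.2 0 -0.006 0.002" --pt "24 -12 0 0.2 0 -0.006 0.002" --pt "24 -16 0 0.2 0 -0.006 0.002" --pt "24 -20 0 0.2 0 -0.006 0.002"

```text
clock: 15.65
ee_pos: [0.4571, 0.0156, 0.0592]
tcp_rot: [3.138, -0.004, 1.421]
contact_force: [-2.7, 3.0, 4.1]
opening: 0.0263
```

```bash
python3 st.py;python3 - <<'E'
from h import *
im=get_image("scene");cv2.imwrite("pics/scene12z.png",cv2.resize(im[158:278,210:360,::-1],None,fx=5,fy=5,interpolation=cv2.INTER_CUBIC))
E
```

```text
[0.4571 0.0156 0.0592] [ 3.1382 -0.0039  1.4208] t 15.65 F [-2.7  3.   4.1] M [ 0.487  0.334 -0.021]
tip x mm 7.309051214431407 lat(+y_inlet) 3.870153909347017
delta [0. 0. 0.] [ 0.0034 -0.0039  0.0019] n_lin 0.0 n_rot 0.0 clock 15.65
```

View pics/scene12z.png

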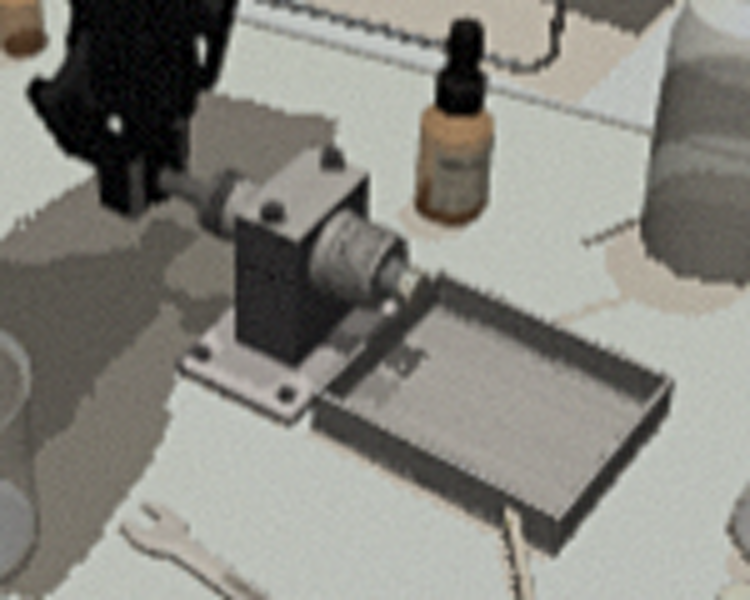

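The cartridge end now sticks out of the outlet at (410,280). I'll keep pushing.

Call:
drive_tool --pt "24 -4 -0.3 -0.3 0 -0.004 0" --pt "24 -8 -0.3 -0.3 0 -0.004 0" --pt "24 -12 -0.4 -0.3 0 -0.004 0" --pt "24 -16 -0.4 -0.3 0 -0.004 0" --pt "24 -20 -0.4 -0.3 0 -0.004 0" --pt "24 -23 -0.4 -0.3 0 -0.004 0"

```text
clock: 16.3
ee_pos: [0.4536, -0.0077, 0.0598]
tcp_rot: [3.137, -0.0, 1.421]
contact_force: [0.2, 5.7, 8.5]
opening: 0.0264
```

```bash
python3 st.py;python3 - <<'E'
from h import *
im=get_image("scene");cv2.imwrite("pics/scene13z.png",cv2.resize(im[158:278,210:360,::-1],None,fx=5,fy=5,interpolation=cv2.INTER_CUBIC))
E
```

```text
[ 0.4536 -0.0077  0.0598] [ 3.1372e+00 -1.0000e-04  1.4207e+00] t 16.3 F [0.2 5.7 8.5] M [0.988 0.157 0.016]
tip x mm 30.861135302664735 lat(+y_inlet) 3.919625599101237
delta [0. 0. 0.] [ 0.0044 -0.0001  0.0018] n_lin 0.0 n_rot 0.0 clock 16.3
```

View pics/scene13z.png

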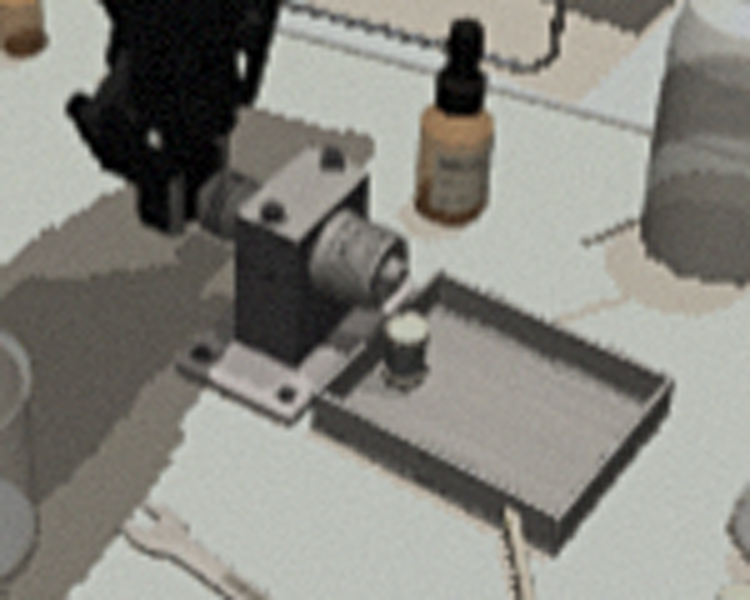

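The cartridge has dropped into the tray and stands at (405,350) in the zoomed picture. I'll confirm it has settled there.

Call:
drive_tool --pt "24 0 0 0.4 0 0 0" --pt "24 0 0 0.4 0 0 0" --pt "24 0 0 0.4 0 0 0"

```text
clock: 16.65
ee_pos: [0.4535, -0.0084, 0.0598]
tcp_rot: [3.137, 0.001, 1.42]
contact_force: [-1.9, 3.7, 7.6]
opening: 0.0266
```

```bash
python3 st.py;python3 - <<'E'
from h import *
im=get_image("scene");cv2.imwrite("pics/scene14z.png",cv2.resize(im[158:278,210:360,::-1],None,fx=5,fy=5,interpolation=cv2.INTER_CUBIC))
C=cam("scene"); P=pin("scene","cartridge_mid"); print([(s,p,atz(C,p,.014)) for s,p in P])
T=pin("scene","tray");print([(s,p,atz(C,p,0)) for s,p in T])
E
```

```text
[ 0.4535 -0.0084  0.0598] [3.1368e+00 7.0000e-04 1.4204e+00] t 16.65 F [-1.9  3.7  7.6] M [ 0.411  0.356 -0.006]
tip x mm 31.580850777091378 lat(+y_inlet) 3.9786146018282307
delta [0. 0. 0.] [0.0048 0.0007 0.0014] n_lin 0.0 n_rot 0.0 clock 16.65
[(0.55, array([294.6048, 227.7888]), array([ 0.44761898, -0.13843274,  0.014     ]))]
[(0.61, array([311.6032, 240.384 ]), array([ 0.44074485, -0.18392269,  0.        ]))]
```

View pics/scene14z.png

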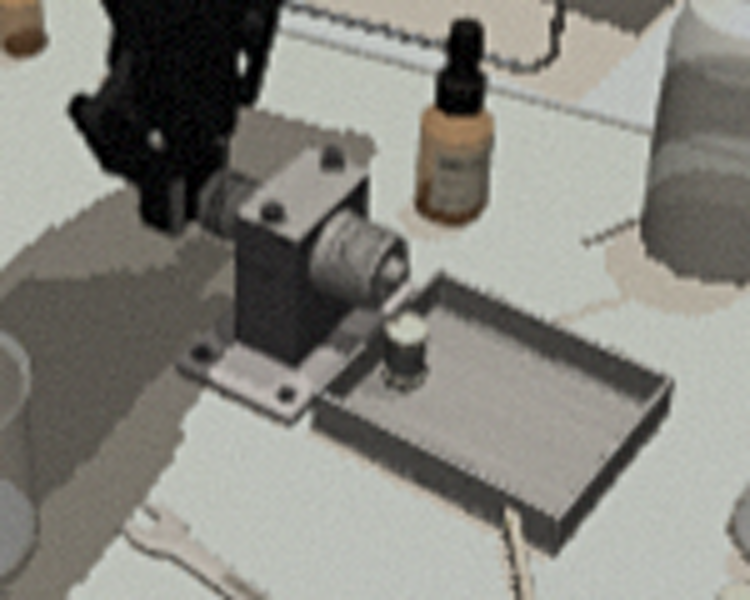

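It's settled upright in the tray, inside the walls. Now I'll draw the rod back by the knob until about 30 mm remains in the neck.

Call:
drive_tool --pt "24 6 0 0.2 0 0 0" --pt "24 14 0 0.2 0 0 0" --pt "24 22 0 0.2 0 0 0" --pt "24 30 0 0.2 0 0 0" --pt "24 38 0 0.2 0 0 0" --pt "24 46 0 0.2 0 0 0" --pt "24 54 0 0.2 0 0 0" --pt "24 62 0 0.2 0 0 0" --pt "24 69 0 0.2 0 0 0" --pt "24 70 0 0.2 0 0 0"

```text
clock: 17.8
ee_pos: [0.4639, 0.0616, 0.0594]
tcp_rot: [3.137, 0.001, 1.421]
contact_force: [-1.4, -0.5, -1.4]
opening: 0.0262
```

```bash
python3 st.py
```

```text
[0.4639 0.0616 0.0594] [3.1372e+00 7.0000e-04 1.4212e+00] t 17.8 F [-1.4 -0.5 -1.4] M [-0.011  0.181 -0.097]
tip x mm -39.19896064587804 lat(+y_inlet) 3.64638732015771
delta [0. 0. 0.] [0.0044 0.0007 0.0023] n_lin 0.0 n_rot 0.0 clock 17.8
```

Call:
drive_tool --pt "24 0 0 3 0 -0.025 0" --pt "24 0 0 5.5 0 -0.05 0" --pt "40 0 0 5.7 0 -0.05 0" --pt "60 0 0 5.7 0 -0.05 0" --pt "60 0 0 5.7 0 -0.05 0" --pt "60 0 0 5.7 0 -0.05 0"

```text
clock: 18.4
ee_pos: [0.4641, 0.0615, 0.0538]
tcp_rot: [3.137, 0.05, 1.421]
contact_force: [0.7, -0.9, -0.6]
opening: 0.0598
```

```bash
python3 st.py; python3 - <<'E'
from h import *
im=get_image("wrist");cv2.imwrite("pics/w15.png",im[:,:,::-1])
delta([.4639-.072*np.cos(1.42),.0616-.072*np.sin(1.42),.0575],[3.139,.048,1.42])
E
```

```text
[0.4641 0.0615 0.0538] [3.1368 0.0505 1.4208] t 18.4 F [ 0.7 -0.9 -0.6] M [ 0.083 -0.    -0.036]
tip x mm -39.111725190650745 lat(+y_inlet) 3.8771094394865204
delta [0. 0. 0.] [0.0048 0.0505 0.0019] n_lin 0.0 n_rot 0.3 clock 18.4
delta [-72.   -0.3  -0. ] [0.0022 0.0025 0.0007] n_lin 1.4 n_rot 0.0 clock 18.45
```

View pics/w15.png

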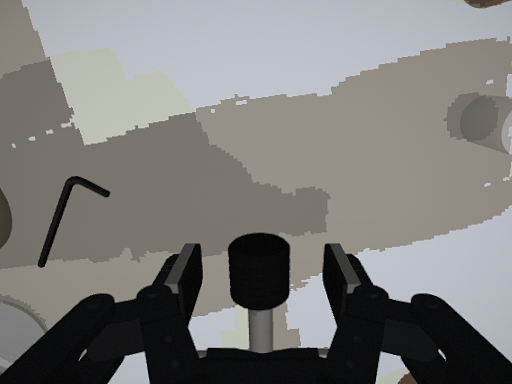

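The rod rests in the neck, with the knob between the open pads at (259,272). I'll slide forward along the shaft and regrip at mid.

Call:
drive_tool --pt "60 -25 -0.3 0 0 0 0" --pt "60 -50 -0.3 0 0 0 0" --pt "60 -70 -0.3 0 0 0 0" --pt "50 -72 -0.3 0 0 0 0" --pt "50 -72 -0.3 0 0 0 0"

```text
clock: 18.95
ee_pos: [0.4531, -0.0099, 0.0576]
tcp_rot: [3.136, 0.05, 1.419]
contact_force: [0.3, -0.3, 1.3]
opening: 0.0502
```

```bash
python3 st.py; python3 - <<'E'
from h import *
im=get_image("wrist");cv2.imwrite("pics/w16.png",im[:,:,::-1])
E
```

```text
[ 0.4531 -0.0099  0.0576] [3.1365 0.0502 1.4192] t 18.95 F [ 0.3 -0.3  1.3] M [ 0.059 -0.003  0.069]
tip x mm 33.09056650359242 lat(+y_inlet) 3.823519277993508
delta [0. 0. 0.] [0.0051 0.0502 0.0003] n_lin 0.0 n_rot 0.3 clock 18.95
```

View pics/w16.png

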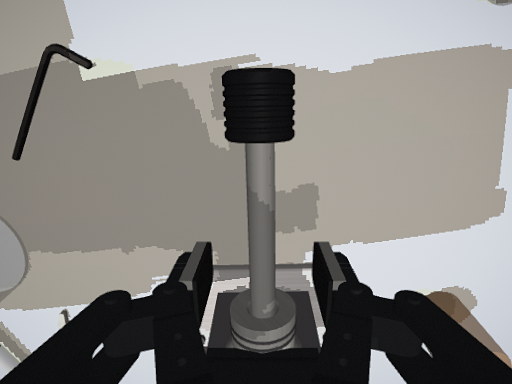

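The shaft is centred between the pads (column 262). The knob sits about 2.5 mm further back than in the first grasp, so I'll shift to match and close.

Call:
drive_tool --pt "35 2.6 0 0 0 0 0" --pt "15 2.6 0 0 0 0 0" --pt "8 2.6 0 0 0 0 0" --pt "8 2.6 0 0 0 0 0" --pt "8 2.6 0 0 0 0 0" --pt "8 2.6 0 0 0 0 0" --force 60

```text
clock: 19.6
ee_pos: [0.4538, -0.0065, 0.0575]
tcp_rot: [3.136, 0.05, 1.42]
contact_force: [0.7, 4.0, 1.4]
opening: 0.01
```

```bash
python3 st.py; python3 - <<'E'
from h import *
print(ctrl.observe()["opening"])
im=get_image("wrist");cv2.imwrite("pics/w17.png",im[:,:,::-1])
E
```

```text
[ 0.4538 -0.0065  0.0575] [3.1364 0.0495 1.4202] t 19.6 F [0.7 4.  1.4] M [ 0.628 -0.043 -0.03 ]
tip x mm 29.692614637094415 lat(+y_inlet) 3.936824781900083
delta [0. 0. 0.] [0.0053 0.0495 0.0014] n_lin 0.0 n_rot 0.3 clock 19.6
0.009963544379070316
```

View pics/w17.png

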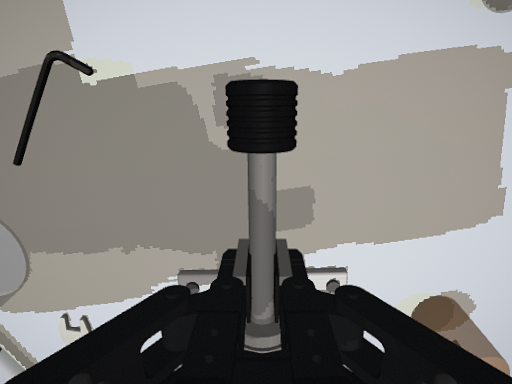

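Call:
drive_tool --pt "8 0 0 -0.8 0 0.025 0" --pt "8 0 0 -1.6 0 0.049 0" --pt "8 0 0 -1.6 0 0.049 0"

```text
clock: 19.95
ee_pos: [0.4535, -0.0071, 0.0591]
tcp_rot: [3.136, -0.0, 1.419]
contact_force: [0.4, -0.0, -2.0]
opening: 0.0098
```

```bash
python3 st.py
```

```text
[ 0.4535 -0.0071  0.0591] [ 3.1364e+00 -3.0000e-04  1.4193e+00] t 19.95 F [ 0.4 -0.  -2. ] M [-0.016  0.054 -0.044]
tip x mm 30.34254780404743 lat(+y_inlet) 3.816360357226865
delta [0. 0. 0.] [ 0.0052 -0.0003  0.0004] n_lin 0.0 n_rot 0.0 clock 19.95
```

Call:
drive_tool --pt "8 5 0 0 0 0 0" --pt "8 12 0 0 0 0 0" --pt "8 20 0 0 0 0 0" --pt "8 30 0 0 0 0 0" --pt "8 42 0 0 0 0 0" --pt "8 60 0 0 0 0 0" --pt "8 75 0 -30 0 0 0" --pt "8 80 0 -70 0 0 0" --pt "8 80 0 -90 0 0 0"

```text
clock: 20.85
ee_pos: [0.4662, 0.0739, 0.1517]
tcp_rot: [3.134, -0.001, 1.421]
contact_force: [-0.1, -0.3, -2.1]
opening: 0.0098
```

```bash
python3 st.py; python3 - <<'E'
from h import *
im=get_image("wrist");cv2.imwrite("pics/w18.png",im[:,:,::-1])
u=np.array([np.cos(3.028),np.sin(3.028),0])
p=np.array([.4124,.2867,.15])+.001*u; delta(p,[3.1409,0,3.028])
E
```

```text
[0.4662 0.0739 0.1517] [ 3.1339e+00 -1.4000e-03  1.4212e+00] t 20.85 F [-0.1 -0.3 -2.1] M [-0.048 -0.013  0.025]
tip x mm -51.721072489764154 lat(+y_inlet) 4.061525211598959
delta [0. 0. 0.] [ 0.0077 -0.0014  0.0023] n_lin 0.0 n_rot 0.1 clock 20.85
delta [202.3 -87.    3.4] [ 0.0096  0.0076 -1.6069] n_lin 4.4 n_rot 10.7 clock 20.9
```

View pics/w18.png

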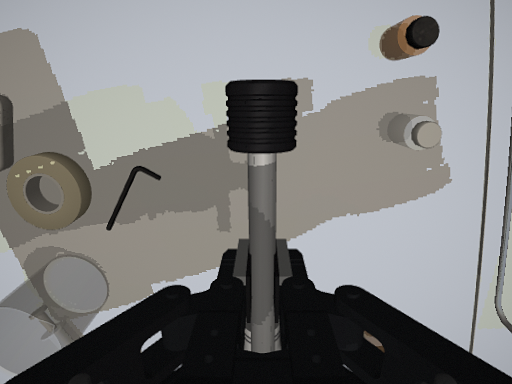

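The rod is out, level and firmly held. Carrying it to above its rest.

Call:
drive_tool --pt "8 202 -87 3 0.01 0.007 -1.607" --pt "8 202 -87 3 0.01 0.007 -1.607" --pt "8 202 -87 3 0.01 0.007 -1.607" --pt "8 202 -87 3 0.01 0.007 -1.607" --pt "8 202 -87 3 0.01 0.007 -1.607" --pt "8 202 -87 3 0.01 0.007 -1.607" --pt "8 202 -87 3 0.01 0.007 -1.607" --pt "8 202 -87 3 0.01 0.007 -1.607" --pt "8 202 -87 3 0.01 0.007 -1.607" --pt "8 202 -87 3 0.01 0.007 -1.607" --pt "8 202 -87 3 0.01 0.007 -1.607" --pt "8 202 -87 3 0.01 0.007 -1.607"

```text
clock: 22.1
ee_pos: [0.4109, 0.2871, 0.15]
tcp_rot: [-3.141, -0.0, 3.03]
contact_force: [-0.1, -0.3, -2.0]
opening: 0.0098
```

```bash
python3 - <<'E'
from h import *
o=ctrl.observe();print(o["clock"],o["ee_pos"],o["tcp_rot"],o["contact_force"])
im=get_image("wrist");cv2.imwrite("pics/w19.png",im[:,:,::-1])
u=np.array([np.cos(3.028),np.sin(3.028),0])
p=np.array([.4124,.2867,.045])+.001*u; delta(p,[3.1409,0,3.028])
E
```

```text
22.1 [0.41091633 0.28713517 0.14995067] [-3.14142987e+00 -2.87289375e-04  3.03022135e+00] [-0.08894563 -0.29186725 -1.99443975]
delta [ -0.5  -0.2 105. ] [-0.0008 -0.0002 -0.0018] n_lin 2.1 n_rot 0.0 clock 22.15
```

View pics/w19.png

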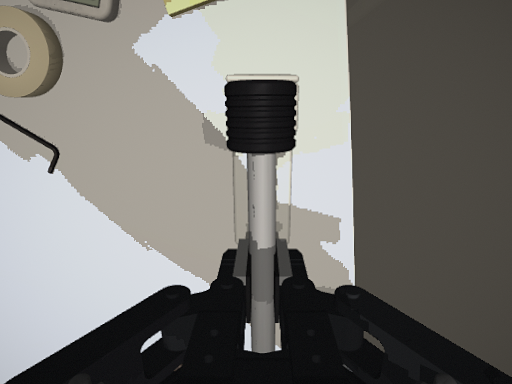

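It hangs straight over the rest. Lowering in two stages.

Call:
drive_tool --pt "8 -0.5 0 40 0 0 0" --pt "8 -0.5 0 75 0 0 0" --pt "8 -0.5 0 92 0 0 0" --pt "8 -0.5 0 100 0 0 0" --pt "8 -0.5 0 103 0 0 0" --pt "8 -0.5 0 103 0 0 0"

```text
clock: 22.75
ee_pos: [0.4117, 0.2873, 0.0474]
tcp_rot: [3.141, 0.0, 3.025]
contact_force: [-0.9, 0.6, -1.3]
opening: 0.0098
```

```bash
python3 - <<'E'
from h import *
o=ctrl.observe();print(o["clock"],o["ee_pos"],o["tcp_rot"],o["contact_force"],o["wrist_torque"])
im=get_image("wrist");cv2.imwrite("pics/w20.png",im[:,:,::-1])
E
```

```text
22.75 [0.41168821 0.28731907 0.04735746] [3.14138940e+00 1.35031899e-04 3.02528852e+00] [-0.91686677  0.61319197 -1.28186412] [ 0.03372169 -0.04030725 -0.01696996]
```

View pics/w20.png

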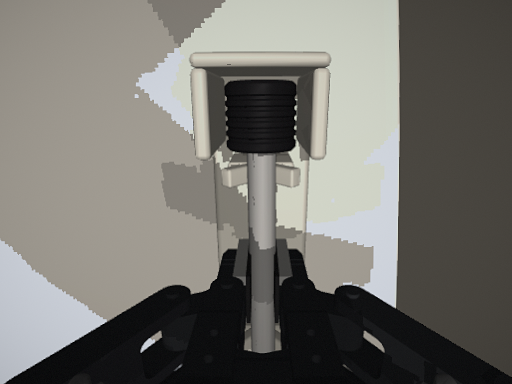

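The picture matches the first grasp, just higher. I'll lower until it touches.

Call:
drive_tool --pt "8 0 -0.4 1.5 0 0 0" --pt "8 0 -0.4 3 0 0 0" --pt "8 0 -0.4 3.3 0 0 0" --pt "8 0 -0.4 3.3 0 0 0"

```text
clock: 23.2
ee_pos: [0.4125, 0.2871, 0.0454]
tcp_rot: [3.14, 0.002, 3.025]
contact_force: [-0.4, -1.4, 7.0]
opening: 0.0101
```

Call:
drive_tool --pt "14 0 0 0 0 0 0" --pt "25 0 0 0 0 0 0" --pt "45 0 0 0 0 0 0" --pt "60 0 0 0 0 0 0" --pt "60 0 0 0 0 0 0" --pt "60 0 0 -40 0 0 0" --pt "60 0 0 -90 0 0 0" --pt "60 0 0 -140 0 0 0" --pt "60 0 0 -155 0 0 0" --pt "60 0 0 -155 0 0 0"

```text
clock: 24.2
ee_pos: [0.4133, 0.2878, 0.2032]
tcp_rot: [3.137, 0.006, 3.025]
contact_force: [0.6, -0.1, -0.5]
opening: 0.0607
```

```bash
python3 - <<'E'
from h import *
o=ctrl.observe();print(o["clock"],o["ee_pos"],o["tcp_rot"],o["contact_force"])
im=get_image("wrist");cv2.imwrite("pics/w21.png",im[:,:,::-1])
C=cam("wrist",o)
for q,z in dict(drift_mid=.045,drift_tip=.045,drift_head=.045,rest_mid=.045).items():
    for s,p in pin("wrist",q)[:2]: print(q,s,p.round(1),atz(C,p,z).round(4))
im=get_image("scene");cv2.imwrite("pics/s21.png",im[:,:,::-1])
E
```

```text
24.2 [0.41333589 0.28781947 0.20317585] [3.1367615  0.00620483 3.02511314] [ 0.57646153 -0.07067035 -0.48013991]
drift_mid 0.69 [259.5 103.5] [0.3432 0.2953 0.045 ]
drift_tip 0.84 [258.1 228.2] [0.4601 0.2799 0.045 ]
drift_head 0.96 [258.1 103.4] [0.343  0.2941 0.045 ]
rest_mid 0.61 [255.6 184.8] [0.4159 0.2829 0.045 ]
```

View pics/w21.png

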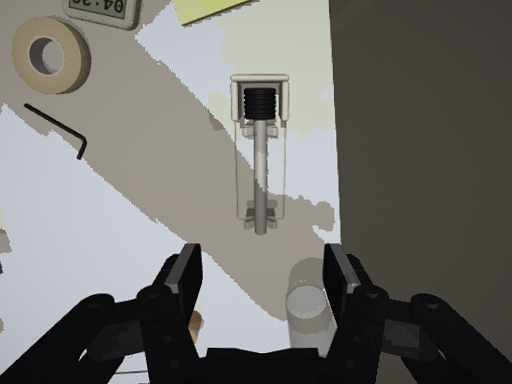

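View pics/s21.png

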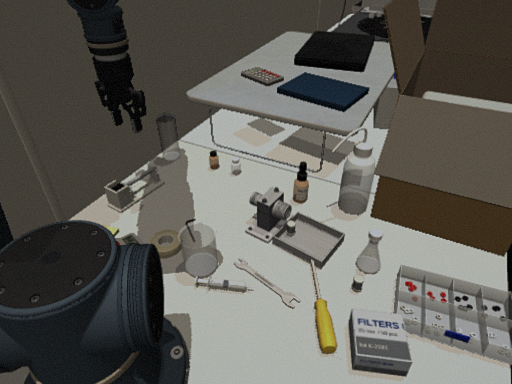

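The rod lies in its vees with the knob between the cheeks at (260,103) and the tip at (260,232). The finder puts it within about 2 mm of where it lay at the start. The cartridge stands in the tray at (291,228) in the scene picture, and the vials, flask, dropper and spare are where they were. Handing in.

```bash
python3 -c "
from plant import ctrl
o=ctrl.observe();print(o['clock'],abs(o['qd']).max(),o['contact_force']);print(ctrl.job_done())"
```

```text
24.5 0.007040667576958859 [0.10630913 0.60668327 0.31199966]
the job is handed in; nothing more can be done
None
```

I pushed the spent cartridge out of the housing into the tray and laid the rod back in its rest. I handed the job in at 24.5 s; the hand-in returned no verdict.

I gripped the shaft and fed the rod into the inlet, then regripped it by the knob and pushed until the cartridge fell. To return it, I drew the rod back by the knob, regripped the shaft and laid it in the vees.

- **Cartridge:** it stands upright in the tray, about 45 mm along from the tray's centre, and did not move between two pictures taken 0.4 s apart.
- **Rod:** it lies in both vees with the tip at the original end. The tip was found within about 1 mm of its starting place and the knob within about 2.5 mm.
- **Other things on the bench:** by eye, the spare, vials, flask and dropper stand where they were. I did not measure them again.
- **Robot:** it was clear of everything, with no contact force beyond noise.

**Checks that disagreed:**
- **First insertion try:** the rod touched the inlet face at about 37 N, under the 60 N limit. The inlet was about 5 mm nearer than I had estimated, and the bore a little over 1 mm to the side. After I moved over, the rod went in almost without force.
- **Pushing force:** it peaked at about 20 N in the readings I took.
- **Last look at the rod:** the finder placed the rod's middle on the knob. I ignored that reading, because the tip and knob positions agreed with the picture.

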